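Shelve the clean jars by lid colour, then load the dirty cup

ROBOT

A 6-joint arm with a two-finger parallel gripper is mounted at the origin on the work surface. World frame = base frame: x ahead of the robot, y to its left, z up, the work surface at z = 0. Lengths are in m, angles in rad, forces in N, time in s.
With the tool pointing down it reaches from about 0.25 to 0.775 m from the base axis. Payload 4 kg.
Tool frame: the origin (TCP) lies on the centre line of the jaws, within the pads' length; the fingertips stand robot.tips_ahead ahead of it and the grasp point (between the pads) lies 8 mm behind it (robot.tips_ahead is the distance from the TCP to the fingertips, in m); z points along the fingers, y is the line along which they close (so a half turn about z gives the same grasp; the last joint's range is limited). The gripper opens to 94 mm and grips with 3 to 60 N. Pads are 16 mm wide; open, the fingers measure 119 mm over their backs; the gripper's body (75 mm by 177 mm) begins 78 mm behind the grasp point.
Start: joints at [-1.383, 0.087, 1.371, -0, 1.684, -0.103], TCP at [0.158, -0.527, 0.189] pointing down, gripper open.
Joint ranges: [-3.1, 3.1], [-0.76, 2.03], [0.27, 2.55], [-1.08, 4.22], [0.17, 2.65], [-2.57, 2.57]. Speed limits (rad/s): [2.79, 2.79, 3.14, 3.14, 3.14, 3.14].

INTERFACE

Orientations are given as [roll, pitch, yaw] about the fixed x, y, z axes, in that order (R = Rz(yaw) Ry(pitch) Rx(roll)).
In Python, from bench import robot, snapshot, close_job, spotter gives the robot as it stands. The module is installed in compiled form; this text tells all that it offers.
- The arm moves only by the tool servo_tool, never from a script. Its argument "commands" is one flat list of numbers, 7 for each row, row after row: the shift along the tool's x, y, z in m, then the turn, a rotation vector about the tool's x, y, z in degrees, then the finger opening in m, from 0 to 0.094. In form: [x, y, z, ax, ay, az, grip, x, y, z, ax, ay, az, grip, ...]. A call has 1 to 10 rows; each row is the pose to reach, as a shift and turn from the pose commanded when the call began, along the tool's axes at that moment; what a row does not reach only later rows make up. A row lasts 1/8 s, in which the tool goes at most 62.5 mm and 10.7 degrees, less where a joint would pass 70% of its speed; a pose out of reach is approached as far as the arm can. A call with a gripper value outside its range is refused whole. The fingers move at their own pace and stop on an object; the grip force is fixed at half the most. Time passes only in rows, so rows that repeat a pose let the fingers close. It gives the time, the measured TCP pose, the force, the opening and the grip force at its end, in the units of the state.
- robot.get_obs(): the state, without advancing time (a new reading comes with each control period).
- snapshot(name): name is "scene" or "top" or "wrist"; returns a dict with "img" (400x640x3 uint8, blue, green, red), "camera_matrix" (3x3 intrinsics, pixels), "k1" (the pictures are not rectified: a ray, as slopes to the right and down, at radius r is drawn at 1 + k1 r^2 times it, then the intrinsics apply), "extrinsics" (4x4, takes a point from camera to world coordinates); the wrist camera has in their place "hand_eye" (4x4, takes a point from camera to tool coordinates, whose origin is the TCP and whose axes are the flange's). Camera axes: x right, y down, z forward; pixel columns grow to the right and rows downward; lengths in m; the calibration is good to about 2 mm. A picture is of the moment at which its call begins: read the wrist's pose just before it. There is no depth.
- close_job(): hands the job in; it is judged then, once.
Trained networks look in a picture, given as the dict that the camera call returned (one of the last four; its "shot" number tells which), for a name from the list of things; names that differ only in an ending like _2 or _b are one class to them, and where a whole thing is asked for, a point or a joint stands for the part that bears it (a point fixed in the world has none). Each returns a list of dicts, best first, with "conf" (0 to 1); they miss things now and then, are a little off and sometimes report something else, mostly with a low value. They report only what shows in the picture. A call takes as long as a camera call. They do not tell look-alikes from the thing itself.
- spotter.trace(name, picture): "region" (400x640 bool, what is visible of it) and "box" ([left, top, width, height] in pixels, round what is visible of it).
The state is a dict: "time": time; "joint_positions": joint angles; "qvel": joint speeds; "joint_torque": joint torques, N m; "tool_pos": TCP position; "ee_rot": TCP orientation; "wrist_force": force on the tool from outside, world axes, zero at the start; "wrist_torque": the same for the moment, N m; "width": finger opening in m; "finger_force": force on a finger pad.
Only numpy, scipy, OpenCV 4.12 (cv2) and the standard library are available. Lean on these libraries where they do the work, as an engineer would, in place of code of your own. Each camera call takes 0.05 s, during which the arm holds its last target. There are 200 camera calls.

TASK

Put the clean jars from the orange dishwasher rack on the low shelf, upright in two neat straight rows along the middles of the dark strips: each jar joins the row headed by the jar with the same lid colour, the row running on from that jar without gaps wide enough for another jar, neighbours about a finger's width apart or closer. Only when the rack has been emptied of jars, stand the dirty blue cup upright on the floor of the rack, ready for the next wash. Leave the soap bottle, sponge and brush alone, and the two jars that head the rows where they are.

Things in the scene. Friction and masses are not known exactly. Their poses are not given: they have to be found in the camera images.
- shelf: fixed low stainless shelf, 240 mm deep (its x) by 330 mm long (its y); origin on the counter under its centre. Board top is 60 mm above the counter. Two dark strips 46 mm wide run along its y at x = -50 mm and x = +50 mm: the middles of the two rows. An end plate stands 45 mm above the board at its y = +161 mm; the other three edges are open
- rack: fixed orange dishwasher rack, an open tray 260 (its x) by 270 mm (its y), walls 6 mm thick and 45 mm high over the counter, inner floor 10 mm over the counter; origin on the counter under its centre
- green_jar1: clean glass jar with green screw lid, loose, round, 42 mm across (lid 44), 58 mm tall, with a thick heavy base, can be gripped on its side at any height; origin at the centre of its underside, z up; starts in the rack; may be absent
- green_jar2: clean glass jar with green screw lid, loose, round, 42 mm across (lid 44), 58 mm tall, with a thick heavy base, can be gripped on its side at any height; origin at the centre of its underside, z up; starts in the rack; may be absent
- green_jar3: clean glass jar with green screw lid, loose, round, 42 mm across (lid 44), 58 mm tall, with a thick heavy base, can be gripped on its side at any height; origin at the centre of its underside, z up; starts in the rack; may be absent
- green_jar4: clean glass jar with green screw lid, loose, round, 42 mm across (lid 44), 58 mm tall, with a thick heavy base, can be gripped on its side at any height; origin at the centre of its underside, z up; starts in the rack; may be absent
- orange_jar1: clean glass jar with orange screw lid, loose, round, 42 mm across (lid 44), 58 mm tall, with a thick heavy base, can be gripped on its side at any height; origin at the centre of its underside, z up; starts in the rack; may be absent
- orange_jar2: clean glass jar with orange screw lid, loose, round, 42 mm across (lid 44), 58 mm tall, with a thick heavy base, can be gripped on its side at any height; origin at the centre of its underside, z up; starts in the rack; may be absent
- orange_jar3: clean glass jar with orange screw lid, loose, round, 42 mm across (lid 44), 58 mm tall, with a thick heavy base, can be gripped on its side at any height; origin at the centre of its underside, z up; starts in the rack; may be absent
- orange_jar4: clean glass jar with orange screw lid, loose, round, 42 mm across (lid 44), 58 mm tall, with a thick heavy base, can be gripped on its side at any height; origin at the centre of its underside, z up; starts in the rack; may be absent
- green_first: the green-lidded jar already on the shelf, same jar (42 mm across, lid 44, 58 mm tall), at the end-plate end of the row meant for green lids; origin at the centre of its underside, z up
- orange_first: the orange-lidded jar already on the shelf, same jar (42 mm across, lid 44, 58 mm tall), at the end-plate end of the row meant for orange lids; origin at the centre of its underside, z up
- cup: dirty blue ceramic cup, open, without handle, 85 mm tall, 62 mm across at the rim and a little narrower below, wall 4 mm; origin at the centre of its underside, z up; stands on the counter between shelf and rack
- soap: bystander: green dish-soap bottle, 60 mm across, 170 mm tall, origin under its centre
- sponge: bystander: yellow sponge 70 x 100 x 30 mm, origin under its centre
- brush: bystander: black dish brush lying on the counter
Mind the look-alikes: they are no part of the job. Leave any purple or red look-alike of the green_jar4 alone.

How it is judged:
On the way:
1. the rack has been emptied of jars while the cup is still outside it (horizontal distance between cup and rack above 0.15 m and horizontal distance between each of green_jar1, green_jar2, green_jar3, green_jar4, orange_jar1, orange_jar2, orange_jar3, orange_jar4 and rack above 0.19 m), for 0.2 s.
At the end, for the whole second after the job is handed in: All jars upright at rest on the shelf, within 15 mm of the strip of their colour's first jar; from it (centres) the next jar within 64 mm, then 124, 186, 248; first jars still on their strips at the end plate; cup upright on the rack floor (((x of green_first in the frame of shelf between 0.035 and 0.065 m and x of green_first in the frame of shelf above 0 m) or (x of green_first in the frame of shelf between -0.065 and -0.035 m and x of green_first in the frame of shelf below 0 m)) and y of each of green_first, orange_first in the frame of shelf above 0.09 m and z of green_first in the frame of shelf between 0.052 and 0.068 m and angle between each of green_first, green_jar1, green_jar2, green_jar3, green_jar4, orange_first, orange_jar1, orange_jar2, orange_jar3, orange_jar4's own z axis and vertical below 0.12 rad and linear speed of each of green_first, green_jar1, green_jar2, green_jar3, green_jar4, orange_first, orange_jar1, orange_jar2, orange_jar3, orange_jar4, cup below 0.03 m/s and z of green_jar1 in the frame of shelf between 0.052 and 0.068 m and ((x of green_jar1 in the frame of shelf between 0.035 and 0.065 m and x of green_first in the frame of shelf above 0 m) or (x of green_jar1 in the frame of shelf between -0.065 and -0.035 m and x of green_first in the frame of shelf below 0 m)) and (horizontal distance between green_jar1 and green_first below 0.064 m or (horizontal distance between any of green_jar2, green_jar3, green_jar4 and green_first below 0.064 m and horizontal distance between green_jar1 and green_first below 0.124 m) or (horizontal distance between any of green_jar2, green_jar3, green_jar4 and green_first below 0.064 m and (horizontal distance between green_jar2 and green_first between 0.08 and 0.124 m or horizontal distance between green_jar3 and green_first between 0.08 and 0.124 m or horizontal distance between green_jar4 and green_first between 0.08 and 0.124 m) and horizontal distance between green_jar1 and green_first below 0.186 m) or (horizontal distance between any of green_jar2, green_jar3, green_jar4 and green_first below 0.064 m and (horizontal distance between green_jar2 and green_first between 0.08 and 0.124 m or horizontal distance between green_jar3 and green_first between 0.08 and 0.124 m or horizontal distance between green_jar4 and green_first between 0.08 and 0.124 m) and (horizontal distance between green_jar2 and green_first between 0.125 and 0.186 m or horizontal distance between green_jar3 and green_first between 0.125 and 0.186 m or horizontal distance between green_jar4 and green_first between 0.125 and 0.186 m) and horizontal distance between green_jar1 and green_first below 0.248 m)) and z of green_jar2 in the frame of shelf between 0.052 and 0.068 m and ((x of green_jar2 in the frame of shelf between 0.035 and 0.065 m and x of green_first in the frame of shelf above 0 m) or (x of green_jar2 in the frame of shelf between -0.065 and -0.035 m and x of green_first in the frame of shelf below 0 m)) and (horizontal distance between green_jar2 and green_first below 0.064 m or (horizontal distance between any of green_jar1, green_jar3, green_jar4 and green_first below 0.064 m and horizontal distance between green_jar2 and green_first below 0.124 m) or (horizontal distance between any of green_jar1, green_jar3, green_jar4 and green_first below 0.064 m and (horizontal distance between green_jar1 and green_first between 0.08 and 0.124 m or horizontal distance between green_jar3 and green_first between 0.08 and 0.124 m or horizontal distance between green_jar4 and green_first between 0.08 and 0.124 m) and horizontal distance between green_jar2 and green_first below 0.186 m) or (horizontal distance between any of green_jar1, green_jar3, green_jar4 and green_first below 0.064 m and (horizontal distance between green_jar1 and green_first between 0.08 and 0.124 m or horizontal distance between green_jar3 and green_first between 0.08 and 0.124 m or horizontal distance between green_jar4 and green_first between 0.08 and 0.124 m) and (horizontal distance between green_jar1 and green_first between 0.125 and 0.186 m or horizontal distance between green_jar3 and green_first between 0.125 and 0.186 m or horizontal distance between green_jar4 and green_first between 0.125 and 0.186 m) and horizontal distance between green_jar2 and green_first below 0.248 m)) and z of green_jar3 in the frame of shelf between 0.052 and 0.068 m and ((x of green_jar3 in the frame of shelf between 0.035 and 0.065 m and x of green_first in the frame of shelf above 0 m) or (x of green_jar3 in the frame of shelf between -0.065 and -0.035 m and x of green_first in the frame of shelf below 0 m)) and (horizontal distance between green_jar3 and green_first below 0.064 m or (horizontal distance between any of green_jar1, green_jar2, green_jar4 and green_first below 0.064 m and horizontal distance between green_jar3 and green_first below 0.124 m) or (horizontal distance between any of green_jar1, green_jar2, green_jar4 and green_first below 0.064 m and (horizontal distance between green_jar1 and green_first between 0.08 and 0.124 m or horizontal distance between green_jar2 and green_first between 0.08 and 0.124 m or horizontal distance between green_jar4 and green_first between 0.08 and 0.124 m) and horizontal distance between green_jar3 and green_first below 0.186 m) or (horizontal distance between any of green_jar1, green_jar2, green_jar4 and green_first below 0.064 m and (horizontal distance between green_jar1 and green_first between 0.08 and 0.124 m or horizontal distance between green_jar2 and green_first between 0.08 and 0.124 m or horizontal distance between green_jar4 and green_first between 0.08 and 0.124 m) and (horizontal distance between green_jar1 and green_first between 0.125 and 0.186 m or horizontal distance between green_jar2 and green_first between 0.125 and 0.186 m or horizontal distance between green_jar4 and green_first between 0.125 and 0.186 m) and horizontal distance between green_jar3 and green_first below 0.248 m)) and z of green_jar4 in the frame of shelf between 0.052 and 0.068 m and ((x of green_jar4 in the frame of shelf between 0.035 and 0.065 m and x of green_first in the frame of shelf above 0 m) or (x of green_jar4 in the frame of shelf between -0.065 and -0.035 m and x of green_first in the frame of shelf below 0 m)) and (horizontal distance between green_jar4 and green_first below 0.064 m or (horizontal distance between any of green_jar1, green_jar2, green_jar3 and green_first below 0.064 m and horizontal distance between green_jar4 and green_first below 0.124 m) or (horizontal distance between any of green_jar1, green_jar2, green_jar3 and green_first below 0.064 m and (horizontal distance between green_jar1 and green_first between 0.08 and 0.124 m or horizontal distance between green_jar2 and green_first between 0.08 and 0.124 m or horizontal distance between green_jar3 and green_first between 0.08 and 0.124 m) and horizontal distance between green_jar4 and green_first below 0.186 m) or (horizontal distance between any of green_jar1, green_jar2, green_jar3 and green_first below 0.064 m and (horizontal distance between green_jar1 and green_first between 0.08 and 0.124 m or horizontal distance between green_jar2 and green_first between 0.08 and 0.124 m or horizontal distance between green_jar3 and green_first between 0.08 and 0.124 m) and (horizontal distance between green_jar1 and green_first between 0.125 and 0.186 m or horizontal distance between green_jar2 and green_first between 0.125 and 0.186 m or horizontal distance between green_jar3 and green_first between 0.125 and 0.186 m) and horizontal distance between green_jar4 and green_first below 0.248 m)) and ((x of orange_first in the frame of shelf between 0.035 and 0.065 m and x of orange_first in the frame of shelf above 0 m) or (x of orange_first in the frame of shelf between -0.065 and -0.035 m and x of orange_first in the frame of shelf below 0 m)) and z of orange_first in the frame of shelf between 0.052 and 0.068 m and z of orange_jar1 in the frame of shelf between 0.052 and 0.068 m and ((x of orange_jar1 in the frame of shelf between 0.035 and 0.065 m and x of orange_first in the frame of shelf above 0 m) or (x of orange_jar1 in the frame of shelf between -0.065 and -0.035 m and x of orange_first in the frame of shelf below 0 m)) and (horizontal distance between orange_jar1 and orange_first below 0.064 m or (horizontal distance between any of orange_jar2, orange_jar3, orange_jar4 and orange_first below 0.064 m and horizontal distance between orange_jar1 and orange_first below 0.124 m) or (horizontal distance between any of orange_jar2, orange_jar3, orange_jar4 and orange_first below 0.064 m and (horizontal distance between orange_jar2 and orange_first between 0.08 and 0.124 m or horizontal distance between orange_jar3 and orange_first between 0.08 and 0.124 m or horizontal distance between orange_jar4 and orange_first between 0.08 and 0.124 m) and horizontal distance between orange_jar1 and orange_first below 0.186 m) or (horizontal distance between any of orange_jar2, orange_jar3, orange_jar4 and orange_first below 0.064 m and (horizontal distance between orange_jar2 and orange_first between 0.08 and 0.124 m or horizontal distance between orange_jar3 and orange_first between 0.08 and 0.124 m or horizontal distance between orange_jar4 and orange_first between 0.08 and 0.124 m) and (horizontal distance between orange_jar2 and orange_first between 0.125 and 0.186 m or horizontal distance between orange_jar3 and orange_first between 0.125 and 0.186 m or horizontal distance between orange_jar4 and orange_first between 0.125 and 0.186 m) and horizontal distance between orange_jar1 and orange_first below 0.248 m)) and z of orange_jar2 in the frame of shelf between 0.052 and 0.068 m and ((x of orange_jar2 in the frame of shelf between 0.035 and 0.065 m and x of orange_first in the frame of shelf above 0 m) or (x of orange_jar2 in the frame of shelf between -0.065 and -0.035 m and x of orange_first in the frame of shelf below 0 m)) and (horizontal distance between orange_jar2 and orange_first below 0.064 m or (horizontal distance between any of orange_jar1, orange_jar3, orange_jar4 and orange_first below 0.064 m and horizontal distance between orange_jar2 and orange_first below 0.124 m) or (horizontal distance between any of orange_jar1, orange_jar3, orange_jar4 and orange_first below 0.064 m and (horizontal distance between orange_jar1 and orange_first between 0.08 and 0.124 m or horizontal distance between orange_jar3 and orange_first between 0.08 and 0.124 m or horizontal distance between orange_jar4 and orange_first between 0.08 and 0.124 m) and horizontal distance between orange_jar2 and orange_first below 0.186 m) or (horizontal distance between any of orange_jar1, orange_jar3, orange_jar4 and orange_first below 0.064 m and (horizontal distance between orange_jar1 and orange_first between 0.08 and 0.124 m or horizontal distance between orange_jar3 and orange_first between 0.08 and 0.124 m or horizontal distance between orange_jar4 and orange_first between 0.08 and 0.124 m) and (horizontal distance between orange_jar1 and orange_first between 0.125 and 0.186 m or horizontal distance between orange_jar3 and orange_first between 0.125 and 0.186 m or horizontal distance between orange_jar4 and orange_first between 0.125 and 0.186 m) and horizontal distance between orange_jar2 and orange_first below 0.248 m)) and z of orange_jar3 in the frame of shelf between 0.052 and 0.068 m and ((x of orange_jar3 in the frame of shelf between 0.035 and 0.065 m and x of orange_first in the frame of shelf above 0 m) or (x of orange_jar3 in the frame of shelf between -0.065 and -0.035 m and x of orange_first in the frame of shelf below 0 m)) and (horizontal distance between orange_jar3 and orange_first below 0.064 m or (horizontal distance between any of orange_jar1, orange_jar2, orange_jar4 and orange_first below 0.064 m and horizontal distance between orange_jar3 and orange_first below 0.124 m) or (horizontal distance between any of orange_jar1, orange_jar2, orange_jar4 and orange_first below 0.064 m and (horizontal distance between orange_jar1 and orange_first between 0.08 and 0.124 m or horizontal distance between orange_jar2 and orange_first between 0.08 and 0.124 m or horizontal distance between orange_jar4 and orange_first between 0.08 and 0.124 m) and horizontal distance between orange_jar3 and orange_first below 0.186 m) or (horizontal distance between any of orange_jar1, orange_jar2, orange_jar4 and orange_first below 0.064 m and (horizontal distance between orange_jar1 and orange_first between 0.08 and 0.124 m or horizontal distance between orange_jar2 and orange_first between 0.08 and 0.124 m or horizontal distance between orange_jar4 and orange_first between 0.08 and 0.124 m) and (horizontal distance between orange_jar1 and orange_first between 0.125 and 0.186 m or horizontal distance between orange_jar2 and orange_first between 0.125 and 0.186 m or horizontal distance between orange_jar4 and orange_first between 0.125 and 0.186 m) and horizontal distance between orange_jar3 and orange_first below 0.248 m)) and z of orange_jar4 in the frame of shelf between 0.052 and 0.068 m and ((x of orange_jar4 in the frame of shelf between 0.035 and 0.065 m and x of orange_first in the frame of shelf above 0 m) or (x of orange_jar4 in the frame of shelf between -0.065 and -0.035 m and x of orange_first in the frame of shelf below 0 m)) and (horizontal distance between orange_jar4 and orange_first below 0.064 m or (horizontal distance between any of orange_jar1, orange_jar2, orange_jar3 and orange_first below 0.064 m and horizontal distance between orange_jar4 and orange_first below 0.124 m) or (horizontal distance between any of orange_jar1, orange_jar2, orange_jar3 and orange_first below 0.064 m and (horizontal distance between orange_jar1 and orange_first between 0.08 and 0.124 m or horizontal distance between orange_jar2 and orange_first between 0.08 and 0.124 m or horizontal distance between orange_jar3 and orange_first between 0.08 and 0.124 m) and horizontal distance between orange_jar4 and orange_first below 0.186 m) or (horizontal distance between any of orange_jar1, orange_jar2, orange_jar3 and orange_first below 0.064 m and (horizontal distance between orange_jar1 and orange_first between 0.08 and 0.124 m or horizontal distance between orange_jar2 and orange_first between 0.08 and 0.124 m or horizontal distance between orange_jar3 and orange_first between 0.08 and 0.124 m) and (horizontal distance between orange_jar1 and orange_first between 0.125 and 0.186 m or horizontal distance between orange_jar2 and orange_first between 0.125 and 0.186 m or horizontal distance between orange_jar3 and orange_first between 0.125 and 0.186 m) and horizontal distance between orange_jar4 and orange_first below 0.248 m)) and x of cup in the frame of rack between -0.1 and 0.1 m and y of cup in the frame of rack between -0.11 and 0.11 m and z of cup in the frame of rack below 0.02 m and angle between cup's own z axis and vertical below 0.15 rad); the robot touches nothing.
It fails at once if the soap was disturbed (moved over 40 mm) (distance of soap from where it was at the start of the episode above 0.04 m).
It fails at once if the sponge was disturbed (moved over 40 mm) (distance of sponge from where it was at the start of the episode above 0.04 m).
It fails at once if the brush was disturbed (moved over 40 mm) (distance of brush from where it was at the start of the episode above 0.04 m).
Of green_jar1, green_jar2, green_jar3, green_jar4 only 3 to 4 are there at a start; the rules pass over those that are not, and their reading is None.
Of orange_jar1, orange_jar2, orange_jar3, orange_jar4 only 3 to 4 are there at a start; the rules pass over those that are not, and their reading is None.
At some moment in a run one of green_jar1, green_jar2, green_jar3, green_jar4, orange_jar1, orange_jar2, orange_jar3, orange_jar4 may be knocked a few centimetres aside while the robot is not near it.
It also fails if it takes over 210 s, if anything falls off the work surface, if the arm or the gripper's body presses on something with over 40 N, if the wrist force passes 120 N, or if a joint passes its speed limit or range.

## Working session

There is one attempt and no reset: what is moved stays moved. The work goes in short steps, Python scripts to look and compute and a tool call to move; the robot and the scene stay as the last step left them, time stands still between calls to the robot, and variables do not carry over. Pictures are saved under pics/ and viewed, at most 14 in all, crops included, and the job is handed in when it is done.

Besides the shell and the picture viewer there is one more tool, called after "Request:" as name(argument=value, ...), one argument or row to a line, values as JSON. servo_tool: Moves the arm, as the interface text tells. Its arguments: {"type":"object","properties":{"commands":{"type":"array","items":{"type":"number"}}},"required":["commands"]}

```bash
mkdir -p pics
cat > h.py <<'E'
import numpy as np, cv2
from bench import robot, snapshot, close_job, spotter
from scipy.spatial.transform import Rotation as R
def T_tool():
    o=robot.get_obs(); T=np.eye(4); T[:3,:3]=R.from_euler('xyz',o['ee_rot']).as_matrix() if np.size(o['ee_rot'])==3 else R.from_matrix(np.array(o['ee_rot'])).as_matrix(); T[:3,3]=o['tool_pos']; return T
def snap(name):
    T=T_tool(); s=snapshot(name)
    s['E']=T@s['hand_eye'] if name=='wrist' else np.array(s['extrinsics']); return s
def ray(s,px):
    K=np.array(s['camera_matrix']); k=s['k1']
    d=np.array([(px[0]-K[0,2])/K[0,0],(px[1]-K[1,2])/K[1,1]]); u=d.copy()
    for _ in range(20): u=d/(1+k*(u@u))
    v=s['E'][:3,:3]@np.array([u[0],u[1],1]); return s['E'][:3,3],v/np.linalg.norm(v)
def atz(s,px,z):
    c,v=ray(s,px); return c+v*(z-c[2])/v[2]
def proj(s,P):
    K=np.array(s['camera_matrix']); p=np.linalg.inv(s['E'])@np.append(P,1); u=p[:2]/p[2]; u=u*(1+s['k1']*(u@u))
    return K[:2,:2]@u+K[:2,2]
def tri(obs):
    A=np.zeros((3,3));b=np.zeros(3)
    for s,px in obs:
        c,v=ray(s,px); M=np.eye(3)-np.outer(v,v); A+=M;b+=M@c
    return np.linalg.solve(A,b)
E
python3 - <<'E'
from h import *
o=robot.get_obs(); print({k:np.round(v,3) for k,v in o.items()}, robot.tips_ahead)
for n in('scene','top'):
    s=snap(n); cv2.imwrite(f'pics/{n}0.png',s['img']); print(n,s['E'].round(3).tolist(),np.round(s['camera_matrix'],1).tolist(),s['k1'])
E
```

```text
{'time': np.float64(0.0), 'joint_positions': array([-1.383,  0.088,  1.372, -0.   ,  1.684, -0.103]), 'qvel': array([-0.001, -0.   ,  0.001,  0.   , -0.001,  0.001]), 'joint_torque': array([-1.0000e-03, -3.4018e+01, -3.0243e+01,  7.2000e-02,  3.3000e-02,
       -0.0000e+00]), 'tool_pos': array([ 0.158, -0.526,  0.188]), 'ee_rot': array([-3.139, -0.   ,  0.291]), 'wrist_force': array([ 0.275,  0.041, -0.697]), 'wrist_torque': array([ 0.014, -0.023, -0.023]), 'finger_force': np.float64(0.0), 'width': np.float64(0.094)} 0.011
scene [[0.73, 0.382, -0.567, 1.31], [0.684, -0.399, 0.611, -0.726], [0.007, -0.833, -0.553, 0.743], [0.0, 0.0, 0.0, 1.0]] [[365.8, 0.0, 319.1], [0.0, 365.8, 202.9], [0.0, 0.0, 1.0]] 0.008226381721732309
top [[0.008, -0.992, 0.128, 0.43], [-1.0, -0.007, 0.007, -0.016], [-0.006, -0.128, -0.992, 1.406], [0.0, 0.0, 0.0, 1.0]] [[475.6, 0.0, 320.1], [0.0, 475.6, 197.0], [0.0, 0.0, 1.0]] -0.06376292141290468
```

View pics/scene0.png

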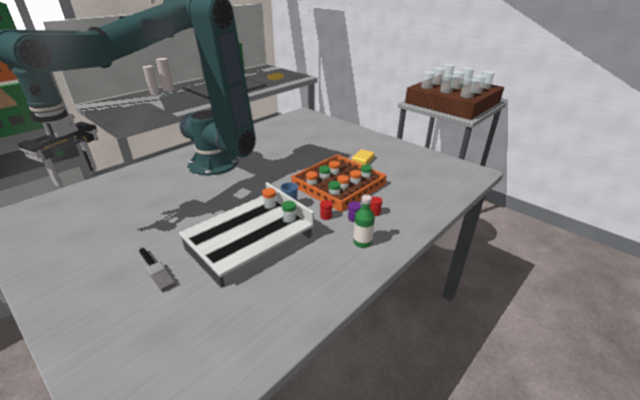

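View pics/top0.png

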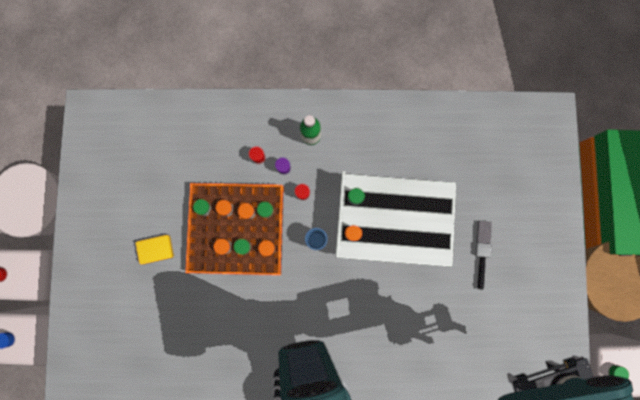

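The scene view shows the arm's hand at the left, the shelf with heads orange (269,197) and green (289,210), and the rack with jars around (340,178). The top view shows the rack jars:
- Green: (202,206), (265,209), (242,245).
- Orange: (223,207), (246,210), (221,246), (266,248).

The heads are green (356,196) and orange (353,233), and the cup is at (316,238). The red (256,155), (302,191) and purple (283,166) jars are look-alikes outside the rack. They aren't green or orange, so I leave them alone.

```bash
cat >> h.py <<'E'
RNG={'green':((45,90,40),(85,255,255)),'orange':((4,150,120),(17,255,255))}
def blobs(s,col,lo=25):
    hsv=cv2.cvtColor(s['img'],cv2.COLOR_BGR2HSV); m=cv2.inRange(hsv,*RNG[col])
    n,l,st,c=cv2.connectedComponentsWithStats(m); return [(c[i],st[i]) for i in range(1,n) if st[i,4]>lo]
E
python3 - <<'E'
from h import *
s=snap('top'); q=snap('scene')
for n in('green_jar1','orange_jar1','green_first','orange_first','cup','rack','shelf','soap','sponge','brush'):
    for z,pic in((.068,s),):
        for d in spotter.trace(n,pic):
            ys,xs=np.nonzero(d['region']); c=(xs.mean(),ys.mean())
            zz=.118 if 'first' in n else .068
            hsv=cv2.cvtColor(pic['img'],cv2.COLOR_BGR2HSV)[int(c[1]),int(c[0])]
            print(n,round(d['conf'],2),np.round(c),d['box'],hsv,atz(pic,c,zz)[:2].round(3))
w=snap('wrist'); print(w['hand_eye'].round(4).tolist(),w['camera_matrix'].round(1).tolist(),w['k1'])
# shelf corners from top image
for p in((344,172),(456,183),(452,265),(337,258)): print(atz(s,p,.06).round(3))
for p in((190,184),(283,185),(281,273),(188,272)): print('rack',atz(s,p,.045).round(3))
E
```

```text
green_jar1 0.77 [302. 192.] [294.7, 181.6, 17.1, 22.3] [  0 216 195] [0.619 0.044]
green_jar1 0.71 [266. 209.] [260.4, 201.8, 12.9, 15.1] [ 67 167 136] [0.567 0.147]
green_jar1 0.64 [283. 166.] [278.2, 159.6, 7.7, 15.0] [140 167 147] [0.694 0.1  ]
green_jar1 0.56 [202. 207.] [193.0, 201.5, 18.6, 12.5] [ 68 172 135] [0.573 0.33 ]
green_jar1 0.55 [257. 155.] [249.7, 145.5, 14.8, 19.0] [  0 222 192] [0.723 0.175]
green_jar1 0.53 [242. 246.] [232.8, 240.0, 17.0, 13.2] [ 67 167 134] [0.464 0.211]
orange_jar1 0.75 [246. 211.] [238.3, 202.1, 14.8, 16.2] [ 12 216 224] [0.563 0.203]
orange_jar1 0.7 [224. 208.] [212.5, 204.2, 21.8, 11.3] [ 12 224 223] [0.571 0.267]
orange_jar1 0.5 [267. 247.] [260.9, 240.2, 12.9, 16.6] [ 13 221 226] [0.46  0.142]
orange_jar1 0.49 [222. 246.] [212.5, 238.5, 18.3, 14.4] [ 13 222 224] [0.462 0.268]
green_first 0.52 [356. 196.] [345.6, 188.6, 18.8, 19.7] [ 69 171 139] [ 0.6   -0.105]
orange_first 0.56 [353. 232.] [345.2, 227.6, 17.6, 9.6] [ 13 221 227] [ 0.501 -0.098]
orange_first 0.41 [356. 196.] [349.5, 191.1, 15.1, 15.6] [ 67 163 139] [ 0.6   -0.105]
cup 0.54 [
[... 393 characters left out ...]
. 246.] [228.7, 241.1, 20.0, 14.0] [ 69 176 136] [0.463 0.212]
soap 0.51 [316. 239.] [305.8, 229.8, 20.4, 18.8] [106 133  92] [0.485 0.003]
sponge 0.85 [155. 249.] [133.7, 232.7, 39.2, 29.5] [ 24 210 236] [0.452 0.459]
brush 0.71 [483. 249.] [476.3, 218.9, 15.7, 69.3] [105   3 172] [ 0.459 -0.465]
[[-0.0005, -0.9655, -0.2603, 0.0754], [1.0, -0.0005, -0.0001, -0.0], [-0.0001, -0.2603, 0.9655, -0.1958], [0.0, 0.0, 0.0, 1.0]] [[284.8, 0.0, 320.5], [0.0, 284.8, 196.3], [0.0, 0.0, 1.0]] -0.052031494219111435
[ 0.677 -0.075  0.06 ]
[ 0.648 -0.397  0.06 ]
[ 0.414 -0.379  0.06 ]
[ 0.432 -0.055  0.06 ]
rack [0.642 0.373 0.045]
rack [0.641 0.101 0.045]
rack [0.389 0.103 0.045]
rack [0.388 0.368 0.045]
```

Request:
servo_tool(
  commands=[0.444, -0.186, -0.11, 0, 0, -68.2, 0.094, 0.444, -0.186, -0.11, 0, 0, -68.2, 0.094, 0.444, -0.186, -0.11, 0, 0, -68.2, 0.094, 0.444, -0.186, -0.11, 0, 0, -68.2, 0.094, 0.444, -0.186, -0.11, 0, 0, -68.2, 0.094, 0.444, -0.186, -0.11, 0, 0, -68.2, 0.094, 0.444, -0.186, -0.11, 0, 0, -68.2, 0.094, 0.444, -0.186, -0.11, 0, 0, -68.2, 0.094, 0.444, -0.186, -0.11, 0, 0, -68.2, 0.094, 0.444, -0.186, -0.11, 0, 0, -68.2, 0.094],
)

```text
time: 2.0
tool_pos: [0.5294, -0.2216, 0.2988]
ee_rot: [-3.141, 0.0, 1.481]
wrist_force: [-0.3, -0.7, 0.0]
width: 0.0939
finger_force: 0.0
```

Run:
```python
from h import *
w=snap('wrist'); cv2.imwrite('pics/w1.png',w['img'])
for c in RNG:
    for b in blobs(w,c,60): print(c,b[0].round(1),b[1],atz(w,b[0],.118)[:2].round(4),atz(w,b[0],.068)[:2].round(4))
```

```text
green [470.3   8. ] [462   0  22  15 120] [ 0.727 -0.03 ] [ 0.7523 -0.0145]
green [370.1  81.7] [ 353   64   35   37 1006] [ 0.6015 -0.1056] [ 0.6101 -0.1001]
orange [289.2  82.9] [273  65  34  37 979] [ 0.5008 -0.098 ] [ 0.4961 -0.0916]
```

View pics/w1.png

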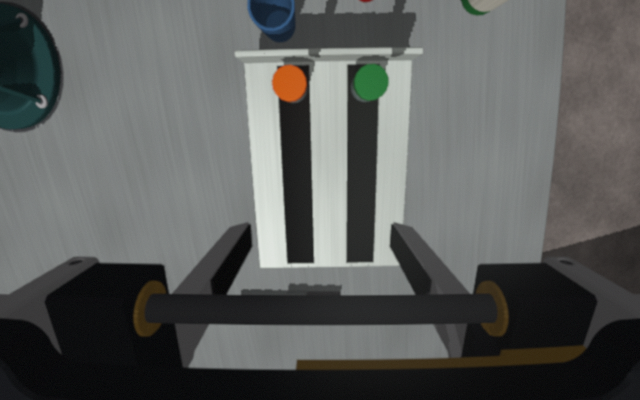

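The wrist view shows the shelf with the orange head lid (289,83) and the green head lid (370,82). The strips end near (301,262) and (361,262), the end plate is at row 52, and the cup is at (273,15).

Run:
```python
from h import *
import pickle
w=snap('wrist'); pickle.dump({k:w[k] for k in('img','camera_matrix','k1','E')},open('w1.pkl','wb'))
g=cv2.cvtColor(w['img'],cv2.COLOR_BGR2GRAY)
for x0,x1 in((262,322),(336,396)):
    P=[]
    for r in range(120,215,5):
        c=np.nonzero(g[r,x0:x1]<90)[0]; P.append(atz(w,((c.min()+c.max())/2+x0,r),.06)[:2])
    P=np.array(P); f=np.polyfit(P[:,1],P[:,0],1); print(f, np.degrees(np.arctan(f[0])), [np.polyval(f,y).round(4) for y in(-.1,-.3)])
```

```text
[0.07199906 0.50759271] 4.118136201903925 [np.float64(0.5004), np.float64(0.486)]
[0.07265082 0.6081287 ] 4.155285023500957 [np.float64(0.6009), np.float64(0.5863)]
```

Request:
servo_tool(
  commands=[0.27, 0.0, 0, 0, 0, 0, 0.094, 0.27, 0.0, 0, 0, 0, 0, 0.094, 0.27, 0.0, 0, 0, 0, 0, 0.094, 0.27, 0.0, 0, 0, 0, 0, 0.094, 0.27, 0.0, 0, 0, 0, 0, 0.094, 0.27, 0.0, 0, 0, 0, 0, 0.094, 0.27, 0.0, 0, 0, 0, 0, 0.094],
)

```text
time: 2.98
tool_pos: [0.5538, 0.0454, 0.2991]
ee_rot: [-3.141, 0.001, 1.478]
wrist_force: [-0.7, 0.4, 0.3]
width: 0.094
finger_force: 0.0
```

Run:
```python
from h import *
import pickle
w=snap('wrist'); pickle.dump({k:w[k] for k in('img','camera_matrix','k1','E')},open('w2.pkl','wb')); cv2.imwrite('pics/w2.png',w['img'])
print(T_tool()[:3,3])
for c in RNG:
    for b in blobs(w,c,60): print(c,b[0].round(1),b[1],atz(w,b[0],.118)[:2].round(4),atz(w,b[0],.068)[:2].round(4))
```

```text
[0.55388453 0.04534157 0.29911551]
green [244.6  58.9] [229  42  32  35 866] [0.4743 0.2025] [0.4628 0.2133]
green [323.5  97.5] [309  82  30  32 762] [0.5668 0.1475] [0.5676 0.1511]
green [489.2 173.7] [ 467  154   47   41 1418] [0.7836 0.0299] [0.8131 0.0179]
green [361.8 272.2] [348 258  29  30 667] [ 0.6012 -0.1025] [ 0.6066 -0.1321]
orange [290.4  88.9] [ 187    0  187  140 1954] [0.5265 0.1617] [0.5219 0.1671]
orange [237.7  16.1] [221   0  33  36 932] [0.4731 0.2513] [0.4614 0.2686]
orange [311.1  12.3] [302   0  20  27 349] [0.5609 0.2463] [0.5609 0.263 ]
orange [316.4  58.6] [298  41  37  39 906] [0.5622 0.1939] [0.5624 0.2036]
orange [358.3  68.8] [352  66  14   8  64] [0.6127 0.1775] [0.6196 0.185 ]
orange [248.3 110.6] [232  95  32  33 806] [0.4697 0.1409] [0.4577 0.1436]
orange [294.3 274.3] [281 261  28  27 598] [ 0.5011 -0.0966] [ 0.4932 -0.1254]
```

Request:
servo_tool(
  commands=[0.18, 0.0, 0, 0, 0, 0, 0.094, 0.18, 0.0, 0, 0, 0, 0, 0.094, 0.18, 0.0, 0, 0, 0, 0, 0.094, 0.18, 0.0, 0, 0, 0, 0, 0.094, 0.18, 0.0, 0, 0, 0, 0, 0.094, 0.18, 0.0, 0, 0, 0, 0, 0.094],
)

```text
time: 3.78
tool_pos: [0.5704, 0.2246, 0.2996]
ee_rot: [3.141, 0.0, 1.478]
wrist_force: [0.4, -0.8, -0.5]
width: 0.0938
finger_force: 0.0
```

Run:
```python
from h import *
import pickle
w=snap('wrist'); pickle.dump({k:w[k] for k in('img','camera_matrix','k1','E')},open('w3.pkl','wb')); cv2.imwrite('pics/w3.png',w['img'])
print(T_tool()[:3,3])
for c in RNG:
    for b in blobs(w,c,60): print(c,b[0].round(1),b[1],atz(w,b[0],.118)[:2].round(4),atz(w,b[0],.068)[:2].round(4))
```

```text
[0.57039003 0.22477958 0.29960676]
green [315.5  95.7] [301  80  30  33 758] [0.5737 0.33  ] [0.5733 0.334 ]
green [251.7 183.9] [238 169  29  30 661] [0.4762 0.2247] [0.4627 0.2148]
green [323.1 216.1] [310 203  27  28 600] [0.5687 0.1698] [0.5676 0.1526]
green [444.1 248.4] [437 245  19  10  66] [0.7403 0.1034] [0.7618 0.0774]
green [467.4 276.5] [455 265  22  29 407] [0.7776 0.0526] [0.8041 0.0199]
green [357.2 356. ] [347 353  20   7 102] [ 0.6027 -0.0788] [ 0.6061 -0.129 ]
orange [288.7 141.2] [ 190   65  180  179 4112] [0.5333 0.2768] [0.5274 0.2738]
orange [317.9 139.6] [300 122  36  35 880] [0.5715 0.2752] [0.5707 0.2719]
orange [245.1 147. ] [230 130  37  33 769] [0.4751 0.2748] [0.4616 0.2715]
orange [351.8 143.9] [346 140  13   9  98] [0.6152 0.2656] [0.6203 0.261 ]
orange [353.3 165.2] [347 162  13   7  78] [0.6154 0.2373] [0.6205 0.2291]
orange [316.9 183.8] [301 170  34  29 691] [0.5645 0.2165] [0.5628 0.2055]
orange [291.2 364.4] [285 359  13  11 116] [ 0.492  -0.0862] [ 0.4807 -0.1374]
```

View pics/w3.png

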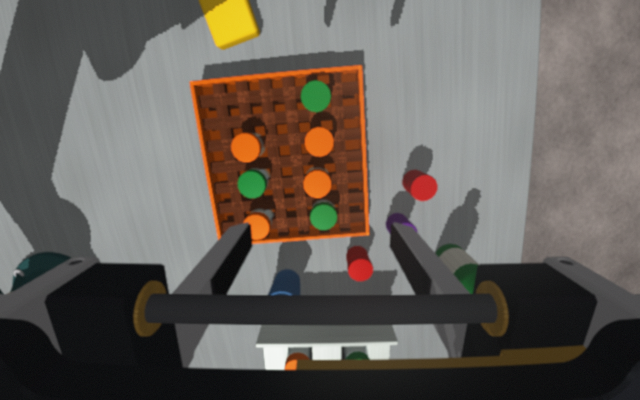

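Exactly seven jars are in the rack: green (315,96), (252,184), (323,216) and orange (318,140), (317,184), (245,147), (256,227). The red (424,186), (360,263) and purple (400,224) jars stand outside it. Next I triangulate the heights and work out the first move.

```bash
cat >> h.py <<'E'
U=np.array([.0723,.9974])           # shelf +y in world
HEAD={'green':np.array([.6010,-.104]),'orange':np.array([.5006,-.097])}
def slot(c,n):
    h=HEAD[c]-n*.052*U; return h
def mv(x,y,z):
    T=T_tool(); return (T[:3,:3].T@(np.array([x,y,z])-T[:3,3])).round(4)
E
python3 - <<'E'
from h import *
import pickle
L=lambda n:pickle.load(open(n,'rb'))
a,b,c=L('w1.pkl'),L('w2.pkl'),L('w3.pkl')
print('gF',tri([(a,(370.1,81.7)),(b,(361.8,272.2))]).round(4),'oF',tri([(a,(289.2,82.9)),(b,(294.3,274.3))]).round(4))
for n,p,q in(('g',(244.6,58.9),(251.7,183.9)),('g',(323.5,97.5),(323.1,216.1)),('o',(316.4,58.6),(316.9,183.8)),):
    print(n,tri([(b,p),(c,q)]).round(4))
# cup rim & rack rim heights, rack front corner, using images
print(mv(.5676,.1515,.14), np.degrees(robot.get_obs()['ee_rot']))
E
```

```text
gF [ 0.6019 -0.1056  0.1128] oF [ 0.5005 -0.0981  0.1154]
g [0.4619 0.2141 0.0644]
g [0.5676 0.1513 0.0645]
o [0.5626 0.2046 0.0635]
[-0.0732  0.0039  0.1596] [1.79961554e+02 1.10714401e-02 8.46960588e+01]
```

Request:
servo_tool(
  commands=[-0.073, 0.004, 0.16, 0, 0, -1.1, 0.07, -0.073, 0.004, 0.16, 0, 0, -1.1, 0.07, -0.073, 0.004, 0.16, 0, 0, -1.1, 0.07, -0.073, 0.004, 0.16, 0, 0, -1.1, 0.07, -0.073, 0.004, 0.215, 0, 0, -1.1, 0.07, -0.073, 0.004, 0.25, 0, 0, -1.1, 0.07, -0.073, 0.004, 0.27, 0, 0, -1.1, 0.07, -0.073, 0.004, 0.27, 0, 0, -1.1, 0.07],
)

```text
time: 4.82
tool_pos: [0.5685, 0.1542, 0.0305]
ee_rot: [3.14, -0.001, 1.5]
wrist_force: [-0.1, 0.4, 0.9]
width: 0.0698
finger_force: 0.0
```

Request:
servo_tool(
  commands=[0, 0, 0, 0, 0, 0, 0.03, 0, 0, 0, 0, 0, 0, 0.03, 0, 0, 0, 0, 0, 0, 0.03, 0, 0, 0, 0, 0, 0, 0.03, 0, 0, -0.05, 0, 0, 0, 0.03, 0, 0, -0.1, 0, 0, 0, 0.03, 0, 0, -0.15, 0, 0, 0, 0.03, 0, 0, -0.16, 0, 0, 0, 0.03, 0, 0, -0.16, 0, 0, 0, 0.03],
)

```text
time: 5.95
tool_pos: [0.5672, 0.1536, 0.1882]
ee_rot: [-3.141, 0.0, 1.5]
wrist_force: [0.4, -0.4, -2.6]
width: 0.0413
finger_force: 30.0
```

Run:
```python
from h import *
s=slot('green',1); print(s, mv(*s,.19), np.degrees(robot.get_obs()['ee_rot']))
```

```text
[ 0.5972404 -0.1558648] [-0.3066  0.0518 -0.0017] [-1.79949163e+02  1.77405388e-02  8.59586340e+01]
```

Request:
servo_tool(
  commands=[-0.307, 0.052, 0, 0, 0, 0, 0.03, -0.307, 0.052, 0, 0, 0, 0, 0.03, -0.307, 0.052, 0, 0, 0, 0, 0.03, -0.307, 0.052, 0, 0, 0, 0, 0.03, -0.307, 0.052, 0, 0, 0, 0, 0.03, -0.307, 0.052, 0, 0, 0, 0, 0.03, -0.307, 0.052, 0.04, 0, 0, 0, 0.03, -0.307, 0.052, 0.08, 0, 0, 0, 0.03, -0.307, 0.052, 0.1, 0, 0, 0, 0.03, -0.307, 0.052, 0.106, 0, 0, 0, 0.03],
)

```text
time: 7.2
tool_pos: [0.5947, -0.1541, 0.08]
ee_rot: [-3.133, -0.002, 1.501]
wrist_force: [-4.8, 1.3, 9.6]
width: 0.0415
finger_force: 29.9
```

Run:
```python
from h import *
s=slot('green',1); print(s, mv(*s,.081), {k:np.round(v,3) for k,v in robot.get_obs().items() if k in('tool_pos','wrist_force','width')})
```

```text
[ 0.5972404 -0.1558648] [-0.0016  0.0027 -0.001 ] {'tool_pos': array([ 0.595, -0.154,  0.08 ]), 'wrist_force': array([-4.794,  1.271,  9.612]), 'width': np.float64(0.041)}
```

Request:
servo_tool(
  commands=[0, 0, -0.001, 0, 0, 0, 0.07, 0, 0, -0.001, 0, 0, 0, 0.07, 0, 0, -0.001, 0, 0, 0, 0.07, 0, 0, -0.05, 0, 0, 0, 0.07, 0, 0, -0.1, 0, 0, 0, 0.07, 0, 0, -0.11, 0, 0, 0, 0.07, 0.06, 0, -0.13, 0, 0, 0, 0.07, 0.12, 0, -0.13, 0, 0, 0, 0.07, 0.12, 0, -0.13, 0, 0, 0, 0.07, 0.12, 0, -0.13, 0, 0, 0, 0.07],
)

```text
time: 8.45
tool_pos: [0.6058, -0.0367, 0.2121]
ee_rot: [-3.14, 0.001, 1.501]
wrist_force: [0.0, -0.5, -0.1]
width: 0.0701
finger_force: 0.0
```

```bash
cat >> h.py <<'E'
def lids(s,zr=.067,zs=.117,lo=40):
    for c in RNG:
        for b,st in blobs(s,c,lo):
            if max(st[2],st[3])>60: continue
            p=atz(s,b,zr)[:2]; q=atz(s,b,zs)[:2]
            if .40<p[0]<.63 and p[1]>.105 and st[4]>lo: print(c,'rack',b.round(1),p.round(4),st[4])
            elif q[1]<-.05 and .44<q[0]<.65:
                d=q-HEAD[c]; print(c,'shelf',b.round(1),q.round(4),'along',(-d@U).round(4),'across',(d@np.array([U[1],-U[0]])).round(4),st[4])
E
python3 - <<'E'
from h import *
for n in('top','wrist'):
    s=snap(n); print(n); lids(s,lo=40 if n=='top' else 250)
cv2.imwrite('pics/w4.png',s['img'])
print(T_tool()[:3,3])
E
```

```text
top
green shelf [351.  195.4] [ 0.6023 -0.0914] along -0.0127 across 0.0003 52
green shelf [374.  198.5] [ 0.5941 -0.1543] along 0.0506 across -0.0032 248
green rack [200.9 206.5] [0.5741 0.3326] 176
green rack [241.2 246.1] [0.4629 0.214 ] 204
orange rack [218.  187.3] [0.6296 0.2854] 265
orange rack [223.5 207.8] [0.571  0.2677] 185
orange rack [247.  209.9] [0.5654 0.2004] 288
orange shelf [358.7 234. ] [ 0.4971 -0.1122] along 0.0154 across -0.0024 57
orange rack [221.9 246.7] [0.4608 0.2686] 257
orange rack [189.2 264. ] [0.4112 0.3596] 72
wrist
orange rack [176.2  34. ] [0.4582 0.1433] 1398
orange shelf [224.5 246.5] [ 0.4937 -0.0907] along -0.0058 across -0.0074 497
[ 0.605867   -0.03775285  0.21226534]
```

View pics/w4.png

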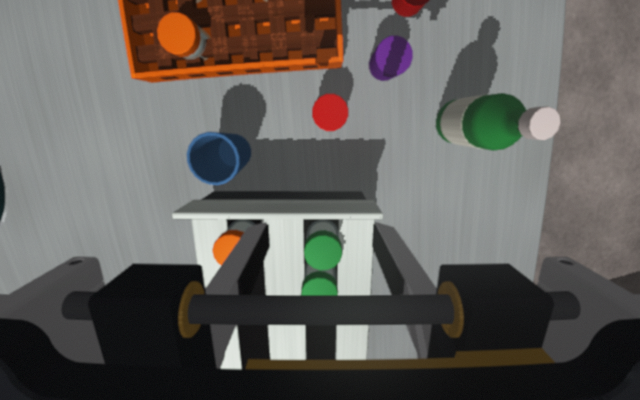

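The wrist view shows two green lids in line on the shelf at (323,250) and (320,288), with the cup at (217,157) and the red jar at (330,112). The orange rack jar at (179,34) is next.

Request:
servo_tool(
  commands=[0.17, -0.161, 0, 0, 0, 0, 0.07, 0.17, -0.161, 0, 0, 0, 0, 0.07, 0.17, -0.161, 0, 0, 0, 0, 0.07, 0.17, -0.161, 0.02, 0, 0, 0, 0.07, 0.17, -0.161, 0.07, 0, 0, 0, 0.07, 0.17, -0.161, 0.12, 0, 0, 0, 0.07, 0.17, -0.161, 0.16, 0, 0, 0, 0.07, 0.17, -0.161, 0.181, 0, 0, 0, 0.07, 0.17, -0.161, 0.181, 0, 0, 0, 0.07],
)

```text
time: 9.68
tool_pos: [0.4559, 0.1428, 0.0299]
ee_rot: [-3.137, 0.002, 1.498]
wrist_force: [0.1, 0.4, 0.9]
width: 0.07
finger_force: 0.0
```

Request:
servo_tool(
  commands=[0, 0, 0, 0, 0, 0, 0.03, 0, 0, 0, 0, 0, 0, 0.03, 0, 0, 0, 0, 0, 0, 0.03, 0, 0, 0, 0, 0, 0, 0.03, 0, 0, -0.05, 0, 0, 0, 0.03, 0, 0, -0.1, 0, 0, 0, 0.03, 0, 0, -0.15, 0, 0, 0, 0.03, 0, 0, -0.16, 0, 0, 0, 0.03, 0, 0, -0.16, 0, 0, 0, 0.03],
)

```text
time: 10.8
tool_pos: [0.4573, 0.1444, 0.1915]
ee_rot: [-3.141, 0.0, 1.5]
wrist_force: [0.5, -0.3, -2.7]
width: 0.0412
finger_force: 30.0
```

Run:
```python
from h import *
s=slot('orange',1); print(s, mv(*s,.083), np.degrees(robot.get_obs()['ee_rot']))
```

```text
[ 0.4968404 -0.1488648] [-0.2897  0.0601  0.1085] [-1.79972074e+02  1.42428259e-02  8.59661118e+01]
```

Request:
servo_tool(
  commands=[-0.29, 0.06, 0, 0, 0, 0, 0.03, -0.29, 0.06, 0, 0, 0, 0, 0.03, -0.29, 0.06, 0, 0, 0, 0, 0.03, -0.29, 0.06, 0, 0, 0, 0, 0.03, -0.29, 0.06, 0, 0, 0, 0, 0.03, -0.29, 0.06, 0.04, 0, 0, 0, 0.03, -0.29, 0.06, 0.08, 0, 0, 0, 0.03, -0.29, 0.06, 0.1, 0, 0, 0, 0.03, -0.29, 0.06, 0.108, 0, 0, 0, 0.03, -0.29, 0.06, 0.108, 0, 0, 0, 0.03],
)

```text
time: 12.05
tool_pos: [0.4945, -0.1483, 0.0827]
ee_rot: [-3.136, -0.001, 1.5]
wrist_force: [-2.2, 0.7, 5.1]
width: 0.0414
finger_force: 30.0
```

Request:
servo_tool(
  commands=[0, 0, 0, 0, 0, 0, 0.07, 0, 0, 0, 0, 0, 0, 0.07, 0, 0, 0, 0, 0, 0, 0.07, 0, 0, -0.05, 0, 0, 0, 0.07, 0, 0, -0.1, 0, 0, 0, 0.07, 0.05, 0.03, -0.12, 0, 0, 0, 0.07, 0.1, 0.06, -0.13, 0, 0, 0, 0.07, 0.15, 0.06, -0.13, 0, 0, 0, 0.07, 0.15, 0.06, -0.13, 0, 0, 0, 0.07],
)

```text
time: 13.18
tool_pos: [0.5677, -0.0005, 0.2138]
ee_rot: [-3.141, -0.001, 1.506]
wrist_force: [0.1, 0.2, -0.7]
width: 0.0703
finger_force: 0.0
```

Run:
```python
from h import *
for n in('top','wrist'):
    s=snap(n); print(n); lids(s,lo=120 if n=='top' else 250)
print(T_tool()[:3,3], mv(.5627,.2050,.030))
```

```text
top
green shelf [365.6 197.4] [ 0.5971 -0.1314] along 0.0276 across -0.002 436
green rack [200.5 206.5] [0.574  0.3337] 184
green rack [241.2 246.1] [0.4629 0.2141] 204
orange rack [261.5 187.8] [0.629  0.1606] 167
orange rack [223.3 205.7] [0.5769 0.2683] 234
orange rack [245.7 210.9] [0.5624 0.2039] 217
orange shelf [353.3 232.9] [ 0.4998 -0.0976] along 0.0006 across -0.0007 213
orange shelf [372.  234.8] [ 0.4951 -0.1481] along 0.0514 across -0.0018 212
orange rack [221.6 246.5] [0.4614 0.2695] 254
wrist
green rack [212.9   8. ] [0.4635 0.2004] 639
green shelf [356.3 275. ] [ 0.6018 -0.1024] along -0.0017 across 0.0007 1123
orange rack [301.3   6.7] [0.5597 0.1936] 489
orange shelf [271.  276.9] [ 0.5031 -0.0984] along 0.0012 across 0.0026 849
[ 0.56732218 -0.00360398  0.21376946] [ 0.2079 -0.019   0.1836]
```

Request:
servo_tool(
  commands=[0.208, -0.019, 0, 0, 0, 0, 0.07, 0.208, -0.019, 0, 0, 0, 0, 0.07, 0.208, -0.019, 0, 0, 0, 0, 0.07, 0.208, -0.019, 0.02, 0, 0, 0, 0.07, 0.208, -0.019, 0.07, 0, 0, 0, 0.07, 0.208, -0.019, 0.12, 0, 0, 0, 0.07, 0.208, -0.019, 0.16, 0, 0, 0, 0.07, 0.208, -0.019, 0.183, 0, 0, 0, 0.07, 0.208, -0.019, 0.183, 0, 0, 0, 0.07],
)

```text
time: 14.4
tool_pos: [0.5609, 0.2024, 0.0274]
ee_rot: [-3.135, 0.003, 1.498]
wrist_force: [-0.4, -0.8, 0.5]
width: 0.07
finger_force: 0.0
```

Request:
servo_tool(
  commands=[0, 0, 0, 0, 0, 0, 0.03, 0, 0, 0, 0, 0, 0, 0.03, 0, 0, 0, 0, 0, 0, 0.03, 0, 0, 0, 0, 0, 0, 0.03, 0, 0, -0.05, 0, 0, 0, 0.03, 0, 0, -0.1, 0, 0, 0, 0.03, 0, 0, -0.15, 0, 0, 0, 0.03, 0, 0, -0.16, 0, 0, 0, 0.03, 0, 0, -0.16, 0, 0, 0, 0.03],
)

```text
time: 15.52
tool_pos: [0.5629, 0.2052, 0.1903]
ee_rot: [-3.141, 0.0, 1.5]
wrist_force: [0.1, -0.5, -2.5]
width: 0.0413
finger_force: 30.0
```

Run:
```python
from h import *
s=slot('orange',2); print(s, mv(*s,.084), np.degrees(robot.get_obs()['ee_rot']))
```

```text
[ 0.4930808 -0.2007296] [-0.4098 -0.041   0.1065] [-1.79968786e+02  1.71304647e-02  8.59692707e+01]
```

Request:
servo_tool(
  commands=[-0.41, -0.039, 0, 0, 0, 0, 0.03, -0.41, -0.039, 0, 0, 0, 0, 0.03, -0.41, -0.039, 0, 0, 0, 0, 0.03, -0.41, -0.039, 0, 0, 0, 0, 0.03, -0.41, -0.039, 0, 0, 0, 0, 0.03, -0.41, -0.039, 0, 0, 0, 0, 0.03, -0.41, -0.039, 0, 0, 0, 0, 0.03, -0.41, -0.039, 0.04, 0, 0, 0, 0.03, -0.41, -0.039, 0.08, 0, 0, 0, 0.03, -0.41, -0.039, 0.1, 0, 0, 0, 0.03],
)

```text
time: 16.77
tool_pos: [0.4915, -0.1994, 0.0842]
ee_rot: [-3.131, -0.005, 1.5]
wrist_force: [0.5, 0.4, -1.0]
width: 0.0413
finger_force: 30.0
```

Request:
servo_tool(
  commands=[0, 0, 0.006, 0, 0, 0, 0.03, 0, 0, 0.006, 0, 0, 0, 0.03, 0, 0, 0.006, 0, 0, 0, 0.07, 0, 0, 0.006, 0, 0, 0, 0.07, 0, 0, 0.006, 0, 0, 0, 0.07, 0, 0, -0.05, 0, 0, 0, 0.07, 0, 0, -0.1, 0, 0, 0, 0.07, 0.05, 0, -0.12, 0, 0, 0, 0.07, 0.1, 0, -0.12, 0, 0, 0, 0.07, 0.1, 0, -0.12, 0, 0, 0, 0.07],
)

```text
time: 18.02
tool_pos: [0.5028, -0.0988, 0.2122]
ee_rot: [3.14, -0.0, 1.505]
wrist_force: [-0.1, 0.1, 0.8]
width: 0.0702
finger_force: 0.0
```

Run:
```python
from h import *
for n in('top','wrist'):
    s=snap(n); print(n); lids(s,lo=120 if n=='top' else 250)
print(T_tool()[:3,3], mv(.4622,.2143,.030))
```

```text
top
green rack [200.8 206.5] [0.5741 0.3328] 174
green rack [241.7 246.3] [0.4625 0.2128] 188
orange rack [222.8 207.3] [0.5722 0.2697] 199
orange rack [221.  246.6] [0.461  0.2711] 172
wrist
green shelf [414.  191.1] [ 0.6012 -0.1042] along 0.0002 across 0.0002 1314
green shelf [411.2 233.4] [ 0.599  -0.1522] along 0.0482 across 0.0015 755
orange shelf [318.4 190.9] [ 0.5004 -0.0971] along 0.0001 across -0.0002 1287
orange shelf [316.7 235.8] [ 0.4949 -0.1477] along 0.051 across -0.002 1130
orange shelf [319.  277.4] [ 0.494  -0.1993] along 0.1025 across 0.0008 987
[ 0.50235412 -0.10131438  0.21122397] [ 0.3122 -0.062   0.1809]
```

Request:
servo_tool(
  commands=[0.312, -0.062, 0, 0, 0, 0, 0.07, 0.312, -0.062, 0, 0, 0, 0, 0.07, 0.312, -0.062, 0, 0, 0, 0, 0.07, 0.312, -0.062, 0, 0, 0, 0, 0.07, 0.312, -0.062, 0, 0, 0, 0, 0.07, 0.312, -0.062, 0.04, 0, 0, 0, 0.07, 0.312, -0.062, 0.1, 0, 0, 0, 0.07, 0.312, -0.062, 0.15, 0, 0, 0, 0.07, 0.312, -0.062, 0.18, 0, 0, 0, 0.07, 0.312, -0.062, 0.18, 0, 0, 0, 0.07],
)

```text
time: 19.38
tool_pos: [0.4604, 0.2122, 0.0278]
ee_rot: [-3.135, 0.003, 1.499]
wrist_force: [-0.6, 0.2, 1.2]
width: 0.07
finger_force: 0.0
```

Request:
servo_tool(
  commands=[0, 0, 0, 0, 0, 0, 0.03, 0, 0, 0, 0, 0, 0, 0.03, 0, 0, 0, 0, 0, 0, 0.03, 0, 0, 0, 0, 0, 0, 0.03, 0, 0, -0.05, 0, 0, 0, 0.03, 0, 0, -0.1, 0, 0, 0, 0.03, 0, 0, -0.15, 0, 0, 0, 0.03, 0, 0, -0.16, 0, 0, 0, 0.03, 0, 0, -0.16, 0, 0, 0, 0.03],
)

```text
time: 20.5
tool_pos: [0.4623, 0.2142, 0.1905]
ee_rot: [-3.141, 0.0, 1.5]
wrist_force: [-0.1, -0.0, -2.0]
width: 0.0412
finger_force: 30.0
```

Run:
```python
from h import *
s=slot('green',2); print(s, mv(*s,.084), np.degrees(robot.get_obs()['ee_rot']))
```

```text
[ 0.5934808 -0.2077296] [-0.4117  0.1605  0.1066] [-1.79985507e+02  1.15730637e-02  8.59671859e+01]
```

Request:
servo_tool(
  commands=[-0.41, 0.162, 0, 0, 0, 0, 0.03, -0.41, 0.162, 0, 0, 0, 0, 0.03, -0.41, 0.162, 0, 0, 0, 0, 0.03, -0.41, 0.162, 0, 0, 0, 0, 0.03, -0.41, 0.162, 0, 0, 0, 0, 0.03, -0.41, 0.162, 0, 0, 0, 0, 0.03, -0.41, 0.162, 0, 0, 0, 0, 0.03, -0.41, 0.162, 0, 0, 0, 0, 0.03, -0.41, 0.162, 0.05, 0, 0, 0, 0.03, -0.41, 0.162, 0.09, 0, 0, 0, 0.03],
)

```text
time: 21.75
tool_pos: [0.5934, -0.2045, 0.0968]
ee_rot: [-3.137, -0.002, 1.501]
wrist_force: [-0.5, -0.2, -1.8]
width: 0.0413
finger_force: 30.0
```

Request:
servo_tool(
  commands=[0, 0, 0.013, 0, 0, 0, 0.03, 0, 0, 0.016, 0, 0, 0, 0.03, 0, 0, 0.016, 0, 0, 0, 0.07, 0, 0, 0.016, 0, 0, 0, 0.07, 0, 0, 0.016, 0, 0, 0, 0.07, 0, 0, -0.05, 0, 0, 0, 0.07, 0, 0, -0.1, 0, 0, 0, 0.07, 0.05, 0, -0.11, 0, 0, 0, 0.07, 0.1, 0, -0.11, 0, 0, 0, 0.07, 0.1, 0, -0.11, 0, 0, 0, 0.07],
)

```text
time: 23.0
tool_pos: [0.6028, -0.1034, 0.2125]
ee_rot: [3.139, -0.0, 1.505]
wrist_force: [-0.5, -0.2, -0.5]
width: 0.07
finger_force: 0.0
```

Run:
```python
from h import *
for n in('top','wrist'):
    s=snap(n); print(n); lids(s,lo=120 if n=='top' else 250)
print(T_tool()[:3,3], mv(.4613,.2702,.030))
```

```text
top
green rack [200.6 206.6] [0.5739 0.3335] 181
orange rack [263.7 188.4] [0.6272 0.1542] 219
orange rack [223.4 207.5] [0.5717 0.2679] 179
orange shelf [353.4 232.6] [ 0.5007 -0.0979] along 0.0009 across 0.0001 205
orange shelf [369.7 234.4] [ 0.4962 -0.142 ] along 0.0452 across -0.0012 156
orange shelf [393.1 236.3] [ 0.4912 -0.2054] along 0.1088 across -0.0015 151
orange rack [222.  245.9] [0.4629 0.2684] 208
wrist
green shelf [320.9 192.9] [ 0.6029 -0.1045] along 0.0003 across 0.0019 1339
orange shelf [224.4 192.7] [ 0.5009 -0.0971] along 0.0001 across 0.0003 1225
orange shelf [224.4 235.5] [ 0.4931 -0.1456] along 0.049 across -0.0039 913
[ 0.60234517 -0.10638287  0.21156406] [ 0.366  -0.167   0.1811]
```

Request:
servo_tool(
  commands=[0.366, -0.167, 0, 0, 0, 0, 0.07, 0.366, -0.167, 0, 0, 0, 0, 0.07, 0.366, -0.167, 0, 0, 0, 0, 0.07, 0.366, -0.167, 0, 0, 0, 0, 0.07, 0.366, -0.167, 0, 0, 0, 0, 0.07, 0.366, -0.167, 0, 0, 0, 0, 0.07, 0.366, -0.167, 0.04, 0, 0, 0, 0.07, 0.366, -0.167, 0.1, 0, 0, 0, 0.07, 0.366, -0.167, 0.15, 0, 0, 0, 0.07, 0.366, -0.167, 0.18, 0, 0, 0, 0.07],
)

```text
time: 24.35
tool_pos: [0.4604, 0.2684, 0.0277]
ee_rot: [-3.138, 0.003, 1.499]
wrist_force: [0.6, -0.2, -1.5]
width: 0.0699
finger_force: 0.0
```

Request:
servo_tool(
  commands=[0, 0, 0, 0, 0, 0, 0.07, 0, 0, 0, 0, 0, 0, 0.03, 0, 0, 0, 0, 0, 0, 0.03, 0, 0, 0, 0, 0, 0, 0.03, 0, 0, 0, 0, 0, 0, 0.03, 0, 0, -0.05, 0, 0, 0, 0.03, 0, 0, -0.1, 0, 0, 0, 0.03, 0, 0, -0.15, 0, 0, 0, 0.03, 0, 0, -0.16, 0, 0, 0, 0.03, 0, 0, -0.16, 0, 0, 0, 0.03],
)

```text
time: 25.6
tool_pos: [0.4612, 0.2704, 0.1905]
ee_rot: [-3.141, 0.0, 1.5]
wrist_force: [0.2, 0.1, -2.3]
width: 0.0412
finger_force: 30.0
```

Run:
```python
from h import *
s=slot('orange',3); print(s, mv(*s,.084), np.degrees(robot.get_obs()['ee_rot']))
```

```text
[ 0.4893212 -0.2525944] [-0.5197  0.0648  0.1066] [-1.79978403e+02  2.13825482e-02  8.59685887e+01]
```

Request:
servo_tool(
  commands=[-0.519, 0.066, 0, 0, 0, 0, 0.03, -0.519, 0.066, 0, 0, 0, 0, 0.03, -0.519, 0.066, 0, 0, 0, 0, 0.03, -0.519, 0.066, 0, 0, 0, 0, 0.03, -0.519, 0.066, 0, 0, 0, 0, 0.03, -0.519, 0.066, 0, 0, 0, 0, 0.03, -0.519, 0.066, 0, 0, 0, 0, 0.03, -0.519, 0.066, 0, 0, 0, 0, 0.03, -0.519, 0.066, 0, 0, 0, 0, 0.03, -0.519, 0.066, 0.04, 0, 0, 0, 0.03],
)

```text
time: 26.85
tool_pos: [0.4917, -0.2541, 0.1514]
ee_rot: [3.139, 0.001, 1.498]
wrist_force: [-0.3, 1.3, -2.3]
width: 0.0413
finger_force: 30.0
```

Request:
servo_tool(
  commands=[0, 0, 0.04, 0, 0, 0, 0.03, 0, 0, 0.06, 0, 0, 0, 0.03, 0, 0, 0.066, 0, 0, 0, 0.03, 0, 0, 0.066, 0, 0, 0, 0.03, 0, 0, 0.066, 0, 0, 0, 0.07, 0, 0, 0.066, 0, 0, 0, 0.07, 0, 0, 0.066, 0, 0, 0, 0.07, 0, 0, 0.01, 0, 0, 0, 0.07, 0, 0, -0.05, 0, 0, 0, 0.07, 0.06, 0, -0.06, 0, 0, 0, 0.07],
)

```text
time: 28.1
tool_pos: [0.4971, -0.1953, 0.217]
ee_rot: [3.132, 0.005, 1.494]
wrist_force: [0.1, -0.2, 0.3]
width: 0.0699
finger_force: 0.0
```

Run:
```python
from h import *
for n in('top','wrist'):
    s=snap(n); print(n); lids(s,lo=120 if n=='top' else 250)
print(T_tool()[:3,3], mv(.5710,.2710,.030))
cv2.imwrite('pics/w5.png',s['img'])
```

```text
top
green shelf [369.1 197.5] [ 0.5968 -0.1409] along 0.0371 across -0.0015 528
green rack [200.7 206.5] [0.5741 0.3331] 196
orange rack [222.8 207.3] [0.5722 0.2697] 190
orange shelf [353.4 232.7] [ 0.5005 -0.0979] along 0.0009 across -0.0001 199
orange shelf [371.8 234.6] [ 0.4955 -0.1476] along 0.0509 across -0.0014 210
wrist
green shelf [417.3 108.1] [ 0.6012 -0.1052] along 0.0012 across 0.0003 1536
green shelf [409.5 159.6] [ 0.5936 -0.1568] along 0.0532 across -0.0036 1357
green shelf [409.  203.4] [ 0.5936 -0.2048] along 0.1011 across -0.0001 1206
orange shelf [320.3 108.9] [ 0.5036 -0.0999] along 0.0027 across 0.0032 1092
orange shelf [315.1 157.5] [ 0.495 -0.148] along 0.0513 across -0.0019 1348
orange shelf [317.8 204.7] [ 0.4942 -0.1992] along 0.1024 across 0.001 1194
orange shelf [317.9 248.1] [ 0.4907 -0.2503] along 0.1536 across 0.0012 1043
[ 0.49663661 -0.18880683  0.21507981] [0.4638 0.0428 0.1852]
```

View pics/w5.png

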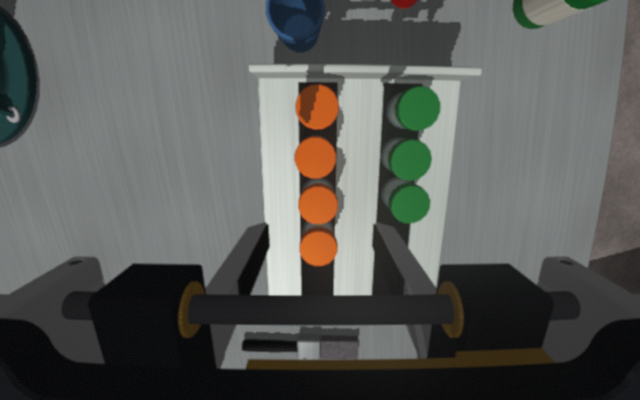

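The wrist view shows both rows straight: orange lids at x≈317, rows 107, 158, 205 and 248, and green lids (417,108), (410,160) and (409,203). Two jars remain in the rack.

Request:
servo_tool(
  commands=[0.464, 0.043, 0, 0, 0, 0, 0.07, 0.464, 0.043, 0, 0, 0, 0, 0.07, 0.464, 0.043, 0, 0, 0, 0, 0.07, 0.464, 0.043, 0, 0, 0, 0, 0.07, 0.464, 0.043, 0, 0, 0, 0, 0.07, 0.464, 0.043, 0, 0, 0, 0, 0.07, 0.464, 0.043, 0, 0, 0, 0, 0.07, 0.464, 0.043, 0, 0, 0, 0, 0.07, 0.464, 0.043, 0.08, 0, 0, 0, 0.07, 0.464, 0.043, 0.08, 0, 0, 0, 0.07],
)

```text
time: 29.45
tool_pos: [0.5676, 0.2667, 0.1252]
ee_rot: [-3.132, 0.005, 1.501]
wrist_force: [0.2, -0.2, -1.0]
width: 0.0701
finger_force: 0.0
```

Run:
```python
from h import *
s=snap('top'); lids(s,lo=100)
print(T_tool()[:3,3], mv(.5712,.2710,.029))
```

```text
green shelf [374.5 197.8] [ 0.596  -0.1555] along 0.0518 across -0.0013 663
orange rack [225.1 206. ] [0.576  0.2633] 177
orange shelf [353.3 232.9] [ 0.4997 -0.0976] along 0.0007 across -0.0008 214
orange shelf [371.9 234.8] [ 0.4952 -0.148 ] along 0.0513 across -0.0017 213
orange shelf [390.9 235.4] [ 0.4937 -0.1994] along 0.1026 across 0.0005 222
orange shelf [409.8 237. ] [ 0.4898 -0.2506] along 0.154 across 0.0003 211
orange rack [189.3 246.6] [0.4601 0.3612] 146
[0.56757706 0.2662969  0.12462079] [0.0054 0.0042 0.0956]
```

Request:
servo_tool(
  commands=[0.002, 0.002, 0.05, 0, 0, 0, 0.07, 0.002, 0.002, 0.085, 0, 0, 0, 0.07, 0.002, 0.002, 0.096, 0, 0, 0, 0.07, 0.002, 0.002, 0.096, 0, 0, 0, 0.07, 0.002, 0.002, 0.096, 0, 0, 0, 0.03, 0.002, 0.002, 0.096, 0, 0, 0, 0.03, 0.002, 0.002, 0.096, 0, 0, 0, 0.03, 0.002, 0.002, 0.096, 0, 0, 0, 0.03, 0.002, 0.002, 0.045, 0, 0, 0, 0.03, 0.002, 0.002, -0.01, 0, 0, 0, 0.03],
)

```text
time: 30.75
tool_pos: [0.5714, 0.2692, 0.1402]
ee_rot: [-3.138, 0.002, 1.5]
wrist_force: [0.3, 0.7, -1.9]
width: 0.0411
finger_force: 30.0
```

Request:
servo_tool(
  commands=[0, 0, -0.05, 0, 0, 0, 0.03, 0, 0, -0.05, 0, 0, 0, 0.03, 0, 0, -0.05, 0, 0, 0, 0.03],
)

```text
time: 31.12
tool_pos: [0.572, 0.2694, 0.1894]
ee_rot: [-3.139, 0.001, 1.5]
wrist_force: [0.0, 0.3, -2.4]
width: 0.0415
finger_force: 30.0
```

Run:
```python
from h import *
s=slot('orange',4); print(s, mv(*s,.084), np.degrees(robot.get_obs()['ee_rot']))
```

```text
[ 0.4855616 -0.3044592] [-0.5784 -0.0456  0.1062] [-1.79868115e+02  6.82415607e-02  8.59644847e+01]
```

Request:
servo_tool(
  commands=[-0.578, -0.044, 0, 0, 0, 0, 0.03, -0.578, -0.044, 0, 0, 0, 0, 0.03, -0.578, -0.044, 0, 0, 0, 0, 0.03, -0.578, -0.044, 0, 0, 0, 0, 0.03, -0.578, -0.044, 0, 0, 0, 0, 0.03, -0.578, -0.044, 0, 0, 0, 0, 0.03, -0.578, -0.044, 0, 0, 0, 0, 0.03, -0.578, -0.044, 0, 0, 0, 0, 0.03, -0.578, -0.044, 0, 0, 0, 0, 0.03, -0.578, -0.044, 0, 0, 0, 0, 0.03],
)

```text
time: 32.38
tool_pos: [0.4855, -0.3063, 0.187]
ee_rot: [-3.135, -0.003, 1.496]
wrist_force: [-0.1, 0.5, -2.1]
width: 0.0412
finger_force: 30.0
```

Request:
servo_tool(
  commands=[0, 0, 0, 0, 0, 0, 0.03, 0, 0, 0.04, 0, 0, 0, 0.03],
)

```text
time: 32.62
tool_pos: [0.4903, -0.3035, 0.1537]
ee_rot: [3.135, 0.003, 1.502]
wrist_force: [0.1, -0.7, -1.6]
width: 0.0414
finger_force: 30.0
```

Run:
```python
from h import *
s=slot('orange',4); print(s, mv(*s,.084), T_tool()[:3,3])
s=snap('top'); lids(s,lo=100)
```

```text
[ 0.4855616 -0.3044592] [-0.0011 -0.0051  0.0697] [ 0.49031681 -0.30348117  0.15367818]
green shelf [374.2 197.7] [ 0.5963 -0.1549] along 0.0511 across -0.001 618
green rack [200.7 206.5] [0.5741 0.3332] 195
orange rack [279.1 223.7] [0.5268 0.1083] 101
orange shelf [353.1 232.9] [ 0.4998 -0.097 ] along 0.0 across -0.0008 218
orange shelf [371.1 234.9] [ 0.4949 -0.1459] along 0.0492 across -0.0022 180
orange shelf [390.9 235.4] [ 0.4937 -0.1993] along 0.1026 across 0.0005 182
orange shelf [409.  236.8] [ 0.4902 -0.2486] along 0.152 across 0.0005 187
```

Request:
servo_tool(
  commands=[0, 0, 0.03, 0, 0, 0, 0.03, 0, 0, 0.055, 0, 0, 0, 0.03, 0, 0, 0.066, 0, 0, 0, 0.03, 0, 0, 0.066, 0, 0, 0, 0.03, 0, 0, 0.066, 0, 0, 0, 0.07, 0, 0, 0.066, 0, 0, 0, 0.07, 0, 0, 0.066, 0, 0, 0, 0.07, 0, 0, 0.01, 0, 0, 0, 0.07, 0, 0, -0.05, 0, 0, 0, 0.07, 0, 0, -0.06, 0, 0, 0, 0.07],
)

```text
time: 33.92
tool_pos: [0.49, -0.3054, 0.2175]
ee_rot: [3.133, 0.006, 1.5]
wrist_force: [1.2, 0.1, -0.3]
width: 0.0701
finger_force: 0.0
```

Request:
servo_tool(
  commands=[0.06, 0.01, 0, 0, 0, 0, 0.07, 0.12, 0.02, 0, 0, 0, 0, 0.07, 0.18, 0.03, 0, 0, 0, 0, 0.07, 0.24, 0.04, 0, 0, 0, 0, 0.07, 0.3, 0.05, 0, 0, 0, 0, 0.07, 0.36, 0.06, 0, 0, 0, 0, 0.07, 0.42, 0.07, 0, 0, 0, 0, 0.07, 0.48, 0.045, 0, 0, 0, 0, 0.07, 0.48, 0.045, 0, 0, 0, 0, 0.07, 0.48, 0.045, 0, 0, 0, 0, 0.07],
)

```text
time: 35.17
tool_pos: [0.5664, 0.1716, 0.2101]
ee_rot: [-3.14, 0.001, 1.501]
wrist_force: [0.8, -0.5, -0.2]
width: 0.0696
finger_force: 0.0
```

Run:
```python
from h import *
for n in('top','wrist'):
    s=snap(n); print(n); lids(s,lo=100 if n=='top' else 250)
print(T_tool()[:3,3], mv(.5738,.3335,.029))
```

```text
top
green shelf [374.4 197.8] [ 0.596  -0.1554] along 0.0516 across -0.0013 663
orange shelf [403.3 216.9] [ 0.5442 -0.2337] along 0.1332 across 0.0534 183
orange rack [189.3 254.3] [0.4383 0.3604] 255
orange shelf [353.2 232.9] [ 0.4999 -0.0975] along 0.0005 across -0.0007 214
orange shelf [371.9 234.7] [ 0.4955 -0.148 ] along 0.0512 across -0.0014 212
orange shelf [390.9 235.8] [ 0.4927 -0.1993] along 0.1026 across -0.0005 214
orange shelf [428.4 238. ] [ 0.4872 -0.3011] along 0.2045 across 0.0014 208
wrist
green rack [316.1  38.1] [0.5732 0.3331] 1343
orange rack [279.9 102.6] [0.5269 0.2685] 539
orange rack [228.2 118.2] [0.4651 0.2561] 417
orange rack [197.3 112.5] [0.4299 0.2654] 331
orange rack [314.6 156.7] [0.5616 0.2041] 278
orange rack [287.7 158.7] [0.5294 0.204 ] 281
orange rack [206.5 163.7] [0.4307 0.2054] 270
orange rack [323.1 208.2] [0.5672 0.1393] 335
orange rack [293.3 208.7] [0.5301 0.1413] 252
[0.56693984 0.17035408 0.21061813] [ 0.1634 -0.0048  0.1815]
```

A jar in the orange row (slot 3) has been knocked aside to about (0.544, -0.234). I'll mend that before the last green jar, starting with a closer look.

Request:
servo_tool(
  commands=[-0.34, -0.022, 0, 0, 0, 0, 0.07, -0.34, -0.022, 0, 0, 0, 0, 0.07, -0.34, -0.022, 0, 0, 0, 0, 0.07, -0.34, -0.022, 0, 0, 0, 0, 0.07, -0.34, -0.022, 0, 0, 0, 0, 0.07, -0.34, -0.022, 0, 0, 0, 0, 0.07, -0.34, -0.022, 0, 0, 0, 0, 0.07, -0.34, -0.022, 0, 0, 0, 0, 0.07],
)

```text
time: 36.28
tool_pos: [0.5206, -0.166, 0.2111]
ee_rot: [3.142, -0.001, 1.499]
wrist_force: [-0.3, 0.1, 0.5]
width: 0.07
finger_force: 0.0
```

Run:
```python
from h import *
for n in('top','wrist'):
    s=snap(n); print(n); lids(s,lo=100 if n=='top' else 250)
print(T_tool()[:3,3])
cv2.imwrite('pics/w6.png',s['img'])
```

```text
top
green shelf [356.2 195.9] [ 0.6009 -0.1057] along 0.0018 across -0.0 220
green shelf [371.7 197.1] [ 0.5978 -0.1481] along 0.0442 across 0.0 113
green rack [200.7 206.5] [0.5741 0.3332] 196
orange shelf [353.3 233. ] [ 0.4995 -0.0977] along 0.0007 across -0.001 207
wrist
green shelf [397.2 130.1] [ 0.6017 -0.1051] along 0.001 across 0.0007 1509
green shelf [390.  180.9] [ 0.5939 -0.1565] along 0.0529 across -0.0033 1349
green shelf [392.6 218.7] [ 0.5964 -0.1984] along 0.0945 across 0.0022 796
orange shelf [294.7 130.6] [ 0.4996 -0.0986] along 0.0016 across -0.0009 1360
orange shelf [295.  179.2] [ 0.4953 -0.1478] along 0.051 across -0.0016 1323
orange shelf [298.8 225.7] [ 0.4945 -0.1992] along 0.1024 across 0.0013 1169
orange shelf [344.7 252.5] [ 0.5428 -0.2347] along 0.1343 across 0.052 1047
[ 0.52092899 -0.16505107  0.21126354]
```

View pics/w6.png

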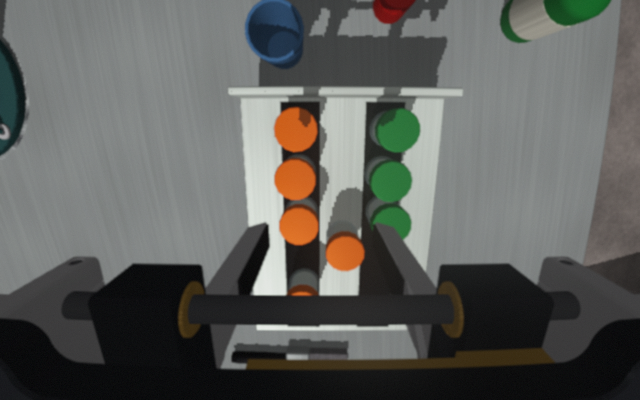

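The wrist view shows the knocked orange jar upright at (345,252), between the rows. I'll grip it with the tool turned 90° so the fingers clear the neighbours, then put it back in slot 3.

Request:
servo_tool(
  commands=[-0.067, 0.027, 0, 0, 0, 90, 0.07, -0.067, 0.027, 0, 0, 0, 90, 0.07, -0.067, 0.027, 0, 0, 0, 90, 0.07, -0.067, 0.027, 0, 0, 0, 90, 0.07, -0.067, 0.027, 0, 0, 0, 90, 0.07, -0.067, 0.027, 0, 0, 0, 90, 0.07, -0.067, 0.027, 0, 0, 0, 90, 0.07, -0.067, 0.027, 0, 0, 0, 90, 0.07, -0.067, 0.027, 0, 0, 0, 90, 0.07, -0.067, 0.027, 0, 0, 0, 90, 0.07],
)

```text
time: 37.62
tool_pos: [0.5435, -0.2333, 0.2113]
ee_rot: [-3.142, -0.0, -0.068]
wrist_force: [0.4, -0.2, -0.0]
width: 0.0702
finger_force: 0.0
```

Run:
```python
from h import *
print(T_tool()[:3,3], mv(.543,-.2345,.082), np.degrees(robot.get_obs()['ee_rot']))
s=snap('wrist'); lids(s,lo=250)
```

```text
[ 0.54351996 -0.23329347  0.21127473] [-0.0005  0.0012  0.1293] [-1.79999611e+02 -1.09586265e-02 -3.87239800e+00]
green shelf [193.2 144.7] [ 0.6039 -0.1076] along 0.0034 across 0.0031 1500
green shelf [290.4 145.5] [ 0.5958 -0.2064] along 0.1025 across 0.0022 1508
green shelf [243.6 148.2] [ 0.5965 -0.1588] along 0.055 across -0.0005 1446
orange shelf [322.9 193.8] [ 0.5433 -0.2358] along 0.1354 across 0.0526 1301
orange shelf [202.9 237.8] [ 0.5021 -0.0997] along 0.0026 across 0.0017 1171
orange shelf [293.6 237.7] [ 0.4957 -0.2003] along 0.1034 across 0.0026 1129
orange shelf [237.2 233.4] [ 0.5049 -0.1389] along 0.0415 across 0.0073 300
```

Request:
servo_tool(
  commands=[0, 0.001, 0.05, 0, 0, 0, 0.07, 0, 0.001, 0.1, 0, 0, 0, 0.07, 0, 0.001, 0.127, 0, 0, 0, 0.07, 0, 0.001, 0.129, 0, 0, 0, 0.07, 0, 0.001, 0.129, 0, 0, 0, 0.03, 0, 0.001, 0.129, 0, 0, 0, 0.03, 0, 0.001, 0.129, 0, 0, 0, 0.03, 0, 0.001, 0.129, 0, 0, 0, 0.03, 0, 0.001, 0.08, 0, 0, 0, 0.03, 0, 0.001, 0.03, 0, 0, 0, 0.03],
)

```text
time: 38.92
tool_pos: [0.5421, -0.2351, 0.1808]
ee_rot: [-3.14, 0.003, -0.071]
wrist_force: [-0.0, 0.6, -0.7]
width: 0.0412
finger_force: 30.0
```

Request:
servo_tool(
  commands=[0, 0, -0.02, 0, 0, -90, 0.03, 0, 0, -0.02, 0, 0, -90, 0.03, 0, 0, -0.02, 0, 0, -90, 0.03, 0, 0, -0.02, 0, 0, -90, 0.03, 0, 0, -0.02, 0, 0, -90, 0.03, 0, 0, -0.02, 0, 0, -90, 0.03, 0, 0, -0.02, 0, 0, -90, 0.03, 0, 0, -0.02, 0, 0, -90, 0.03, 0, 0, -0.02, 0, 0, -90, 0.03, 0, 0, -0.02, 0, 0, -90, 0.03],
)

```text
time: 40.17
tool_pos: [0.5427, -0.2355, 0.2006]
ee_rot: [-3.141, -0.0, 1.499]
wrist_force: [0.3, 0.2, -1.1]
width: 0.0413
finger_force: 30.0
```

Run:
```python
from h import *
t=HEAD['orange']-.153*U
print(t,T_tool()[:3,3], mv(*t,.086), np.degrees(robot.get_obs()['ee_rot']))
s=snap('top'); lids(s,lo=100)
s=snap('wrist'); lids(s,lo=250)
```

```text
[ 0.4895381 -0.2496022] [ 0.54273086 -0.23547365  0.20064119] [-0.0179 -0.0519  0.1147] [-1.79944301e+02 -1.80497527e-02  8.59077814e+01]
green shelf [374.9 197.8] [ 0.5959 -0.1567] along 0.053 across -0.0012 632
green rack [200.7 206.4] [0.5744 0.3332] 194
orange rack [262.5 188.8] [0.6262 0.1577] 209
orange shelf [353.3 233.1] [ 0.4995 -0.0975] along 0.0006 across -0.0011 211
orange shelf [372.  234.7] [ 0.4953 -0.1483] along 0.0516 across -0.0015 217
green shelf [375.   54.5] [ 0.6015 -0.1057] along 0.0017 across 0.0006 1901
green shelf [369.4 113.1] [ 0.5945 -0.1571] along 0.0535 across -0.0026 1686
green shelf [370.6 163.5] [ 0.5942 -0.2053] along 0.1016 across 0.0006 1507
orange shelf [261.4  53.8] [ 0.4986 -0.0976] along 0.0008 across -0.002 1660
orange shelf [264.3 111. ] [ 0.4954 -0.148 ] along 0.0512 across -0.0015 1649
orange shelf [269.7 164.8] [ 0.4946 -0.1994] along 0.1025 across 0.0015 1449
```

Request:
servo_tool(
  commands=[-0.018, -0.052, 0, 0, 0, 0, 0.03, -0.018, -0.052, 0, 0, 0, 0, 0.03, -0.018, -0.052, 0, 0, 0, 0, 0.03, -0.018, -0.052, 0.03, 0, 0, 0, 0.03, -0.018, -0.052, 0.06, 0, 0, 0, 0.03, -0.018, -0.052, 0.09, 0, 0, 0, 0.03, -0.018, -0.052, 0.11, 0, 0, 0, 0.03, -0.018, -0.052, 0.116, 0, 0, 0, 0.03, -0.018, -0.052, 0.116, 0, 0, 0, 0.03],
)

```text
time: 41.4
tool_pos: [0.4908, -0.2499, 0.0857]
ee_rot: [3.141, 0.0, 1.501]
wrist_force: [-0.1, -0.0, -1.2]
width: 0.0411
finger_force: 30.0
```

Request:
servo_tool(
  commands=[0, 0, 0, 0, 0, 0, 0.07, 0, 0, 0, 0, 0, 0, 0.07, 0, 0, 0, 0, 0, 0, 0.07, 0, 0, -0.05, 0, 0, 0, 0.07, 0, 0, -0.1, 0, 0, 0, 0.07, 0.05, 0.03, -0.13, 0, 0, 0, 0.07, 0.1, 0.06, -0.13, 0, 0, 0, 0.07, 0.1, 0.06, -0.13, 0, 0, 0, 0.07],
)

```text
time: 42.4
tool_pos: [0.5586, -0.1511, 0.2159]
ee_rot: [3.14, -0.001, 1.506]
wrist_force: [-0.1, -0.2, 0.6]
width: 0.0702
finger_force: 0.0
```

Run:
```python
from h import *
s=snap('top'); lids(s,lo=100)
s=snap('wrist'); lids(s,lo=250)
print(mv(.5738,.3335,.029))
```

```text
green shelf [355.4 195.7] [ 0.6016 -0.1035] along -0.0005 across 0.0005 202
green rack [200.5 206.4] [0.5742 0.3336] 193
orange rack [274.  193.1] [0.6138 0.1246] 173
orange shelf [428.6 238.1] [ 0.4871 -0.3016] along 0.2051 across 0.0014 207
green shelf [361.2 144.7] [ 0.6021 -0.105 ] along 0.0009 across 0.0012 1442
orange shelf [261.8 144. ] [ 0.5008 -0.0973] along 0.0003 across 0.0002 1387
orange shelf [262.4 192.1] [ 0.4953 -0.1478] along 0.0511 across -0.0016 1223
orange shelf [274.3 235.9] [ 0.5025 -0.1988] along 0.1014 across 0.0092 570
orange shelf [271.2 278.6] [ 0.4928 -0.252 ] along 0.1552 across 0.0034 852
[ 0.4877 -0.0165  0.1857]
```

Request:
servo_tool(
  commands=[0.487, -0.017, 0, 0, 0, 0, 0.07, 0.487, -0.017, 0, 0, 0, 0, 0.07, 0.487, -0.017, 0, 0, 0, 0, 0.07, 0.487, -0.017, 0, 0, 0, 0, 0.07, 0.487, -0.017, 0, 0, 0, 0, 0.07, 0.487, -0.017, 0, 0, 0, 0, 0.07, 0.487, -0.017, 0, 0, 0, 0, 0.07, 0.487, -0.017, 0, 0, 0, 0, 0.07, 0.487, -0.017, 0.05, 0, 0, 0, 0.07, 0.487, -0.017, 0.08, 0, 0, 0, 0.07],
)

```text
time: 43.75
tool_pos: [0.5736, 0.3312, 0.1321]
ee_rot: [-3.139, 0.002, 1.499]
wrist_force: [-0.5, 0.2, -0.4]
width: 0.0698
finger_force: 0.0
```

Request:
servo_tool(
  commands=[0, 0, 0, 0, 0, 0, 0.07, 0, 0, 0, 0, 0, 0, 0.07],
)

```text
time: 44.0
tool_pos: [0.5752, 0.3317, 0.1368]
ee_rot: [3.14, -0.001, 1.499]
wrist_force: [-0.1, 0.2, 1.0]
width: 0.0699
finger_force: 0.0
```

Run:
```python
from h import *
print(T_tool()[:3,3],mv(.5738,.3335,.029))
```

```text
[0.57522403 0.33172812 0.13675339] [ 0.0016 -0.0018  0.1078]
```

Request:
servo_tool(
  commands=[0.002, -0.001, 0.05, 0, 0, 0, 0.07, 0.002, -0.001, 0.09, 0, 0, 0, 0.07, 0.002, -0.001, 0.106, 0, 0, 0, 0.07, 0.002, -0.001, 0.106, 0, 0, 0, 0.07, 0.002, -0.001, 0.106, 0, 0, 0, 0.03, 0.002, -0.001, 0.106, 0, 0, 0, 0.03, 0.002, -0.001, 0.106, 0, 0, 0, 0.03, 0.002, -0.001, 0.106, 0, 0, 0, 0.03, 0.002, -0.001, 0.05, 0, 0, 0, 0.03, 0.002, -0.001, 0, 0, 0, 0, 0.03],
)

```text
time: 45.25
tool_pos: [0.5726, 0.3344, 0.1351]
ee_rot: [-3.139, 0.001, 1.5]
wrist_force: [0.2, -0.0, -1.3]
width: 0.0414
finger_force: 30.0
```

Request:
servo_tool(
  commands=[0, 0, -0.055, 0, 0, 0, 0.03, 0, 0, -0.055, 0, 0, 0, 0.03, 0, 0, -0.055, 0, 0, 0, 0.03],
)

```text
time: 45.62
tool_pos: [0.5727, 0.3345, 0.1886]
ee_rot: [-3.14, 0.001, 1.5]
wrist_force: [-0.1, -0.3, -2.7]
width: 0.0414
finger_force: 30.0
```

Run:
```python
from h import *
t=slot('green',3)
print(T_tool()[:3,3],mv(*t,.085))
```

```text
[0.57268955 0.33447858 0.18862403] [-0.5913  0.059   0.1042]
```

Request:
servo_tool(
  commands=[-0.591, 0.059, 0, 0, 0, 0, 0.03, -0.591, 0.059, 0, 0, 0, 0, 0.03, -0.591, 0.059, 0, 0, 0, 0, 0.03, -0.591, 0.059, 0, 0, 0, 0, 0.03, -0.591, 0.059, 0, 0, 0, 0, 0.03, -0.591, 0.059, 0, 0, 0, 0, 0.03, -0.591, 0.059, 0, 0, 0, 0, 0.03, -0.591, 0.059, 0, 0, 0, 0, 0.03, -0.591, 0.059, 0, 0, 0, 0, 0.03, -0.591, 0.059, 0, 0, 0, 0, 0.03],
)

```text
time: 46.88
tool_pos: [0.5884, -0.2617, 0.1855]
ee_rot: [-3.135, -0.002, 1.497]
wrist_force: [-0.4, 0.3, -1.1]
width: 0.0413
finger_force: 30.0
```

Request:
servo_tool(
  commands=[0, 0, 0, 0, 0, 0, 0.03, 0, 0, 0, 0, 0, 0, 0.03],
)

```text
time: 47.12
tool_pos: [0.5897, -0.2578, 0.1876]
ee_rot: [-3.138, -0.002, 1.501]
wrist_force: [0.5, 0.5, -1.9]
width: 0.0412
finger_force: 30.0
```

Run:
```python
from h import *
t=slot('green',3)
print(T_tool()[:3,3],mv(*t,.085))
lids(snap('wrist'),lo=250)
```

```text
[ 0.58965529 -0.25776396  0.18762634] [-0.0021  0.0006  0.1026]
green shelf [323.9  27.9] [ 0.6027 -0.1061] along 0.002 across 0.0019 2223
green shelf [319.4  90.8] [ 0.5953 -0.1571] along 0.0533 across -0.0019 1943
green shelf [322.5 145.5] [ 0.5947 -0.2054] along 0.1015 across 0.001 1680
orange shelf [205.   28.5] [ 0.5009 -0.098 ] along 0.001 across 0.0003 2123
orange shelf [207.5  89.6] [ 0.4954 -0.1481] along 0.0514 across -0.0015 1838
orange shelf [215.5 147. ] [ 0.4948 -0.1994] along 0.1025 across 0.0016 1616
orange shelf [220.3 200.1] [ 0.4911 -0.2509] along 0.1542 across 0.0017 1412
orange shelf [226.1 247.1] [ 0.4889 -0.3009] along 0.2042 across 0.0031 1202
```

Request:
servo_tool(
  commands=[0, 0, 0.05, 0, 0, 0, 0.03, 0, 0, 0.09, 0, 0, 0, 0.03, 0, 0, 0.103, 0, 0, 0, 0.03, 0, 0, 0.104, 0, 0, 0, 0.03, 0, 0, 0.104, 0, 0, 0, 0.07, 0, 0, 0.104, 0, 0, 0, 0.07, 0, 0, 0.104, 0, 0, 0, 0.07, 0, 0, 0.05, 0, 0, 0, 0.07, 0, 0, 0, 0, 0, 0, 0.07, 0, 0, -0.03, 0, 0, 0, 0.07],
)

```text
time: 48.42
tool_pos: [0.5914, -0.2595, 0.2248]
ee_rot: [3.136, 0.003, 1.5]
wrist_force: [1.0, 0.5, -0.6]
width: 0.0699
finger_force: 0.0
```

Request:
servo_tool(
  commands=[0.212, -0.116, 0, 0, 0, 0, 0.085, 0.212, -0.116, 0, 0, 0, 0, 0.085, 0.212, -0.116, 0, 0, 0, 0, 0.085, 0.212, -0.116, 0, 0, 0, 0, 0.085, 0.212, -0.116, 0, 0, 0, 0, 0.085, 0.212, -0.116, 0, 0, 0, 0, 0.085],
)

```text
time: 49.18
tool_pos: [0.4901, -0.0397, 0.2208]
ee_rot: [3.14, 0.001, 1.5]
wrist_force: [0.6, 0.1, -0.1]
width: 0.0849
finger_force: 0.0
```

```bash
cat >> h.py <<'E'
def cup(s):
    hsv=cv2.cvtColor(s['img'],cv2.COLOR_BGR2HSV); m=cv2.inRange(hsv,(98,80,40),(115,255,255))
    n,l,st,c=cv2.connectedComponentsWithStats(m)
    return [(c[i].round(1),st[i]) for i in np.argsort(-st[:,4]) if i>0 and st[i,4]>80][:3]
E
python3 - <<'E'
from h import *
import pickle
s=snap('top'); lids(s,lo=100); print(cup(s))
s=snap('wrist'); lids(s,lo=250); print(cup(s),T_tool()[:3,3])
for d in spotter.trace('cup',s): print(d['conf'],d['box'])
pickle.dump({k:s[k] for k in('img','camera_matrix','k1','E')},open('c1.pkl','wb'));cv2.imwrite('pics/c1.png',s['img'])
E
```

```text
green shelf [376.2 197.9] [ 0.5957 -0.1602] along 0.0564 across -0.0012 635
green shelf [412.7 200.7] [ 0.5889 -0.2602] along 0.1567 across -0.0008 212
orange rack [277.1 189.4] [0.6247 0.1159] 106
orange rack [279.2 217. ] [0.5459 0.1085] 138
orange shelf [375.6 235.4] [ 0.4936 -0.158 ] along 0.0613 across -0.0025 108
orange shelf [390.9 235.5] [ 0.4936 -0.1994] along 0.1026 across 0.0004 224
orange shelf [409.8 236.7] [ 0.4906 -0.2507] along 0.154 across 0.0011 217
orange shelf [428.4 238.1] [ 0.4871 -0.3013] along 0.2047 across 0.0013 206
[(array([  5.8, 339.6]), array([  0, 333,  14,  16, 181], dtype=int32))]
green shelf [425.4 235. ] [ 0.6055 -0.0995] along -0.0048 across 0.0042 748
green shelf [408.4 342.9] [ 0.5889 -0.2493] along 0.1458 across -0.0016 927
orange shelf [332.8 239.6] [ 0.4999 -0.0971] along 0.0001 across -0.0007 1057
orange shelf [330.9 279.1] [ 0.4946 -0.1477] along 0.051 across -0.0023 932
orange shelf [332.3 348.3] [ 0.4902 -0.2496] along 0.153 across 0.0007 651
[(array([312.9, 147.4]), array([ 287,  121,   53,   54, 2254], dtype=int32))] [ 0.49023341 -0.04043884  0.22022853]
0.85 [284.4, 118.6, 53.2, 56.6]
0.21 [273.0, 183.0, 206.2, 175.4]
```

View pics/c1.png

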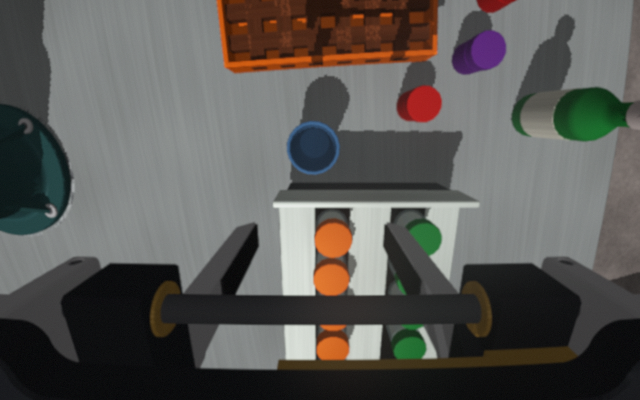

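The wrist view shows the cup rim centred at (313,147), upright, and both rows in place with the green third jar at (409,343). The rack part in view is empty. I'll check the whole rack from above the cup and the cup's position before gripping.

Run:
```python
from h import *
import pickle
s=pickle.load(open('c1.pkl','rb')); p=atz(s,(312.9,147.4),.085); print(p, mv(p[0],p[1],.13))
```

```text
[0.48445676 0.00495919 0.085     ] [ 0.045 -0.009  0.09 ]
```

Request:
servo_tool(
  commands=[0.12, 0, 0, 0, 0, 0, 0.085, 0.12, 0, 0, 0, 0, 0, 0.085, 0.12, 0, 0, 0, 0, 0, 0.085, 0.12, 0, 0, 0, 0, 0, 0.085],
)

```text
time: 49.82
tool_pos: [0.4985, 0.0793, 0.2198]
ee_rot: [-3.141, 0.001, 1.499]
wrist_force: [0.5, -0.4, -0.6]
width: 0.0851
finger_force: 0.0
```

Run:
```python
from h import *
import pickle
s=snap('wrist'); cv2.imwrite('pics/c2.png',s['img']); c=cup(s); print(c)
for d in spotter.trace('cup',s): print(d['conf'],d['box'])
p=atz(s,c[0][0],.085); print(p, mv(p[0],p[1],.13), T_tool()[:3,3])
print('tri',tri([(pickle.load(open('c1.pkl','rb')),(312.9,147.4)),(s,c[0][0])]))
```

```text
[(array([314.1, 238.4]), array([ 290,  207,   49,   60, 2197], dtype=int32))]
0.91 [287.0, 206.4, 52.2, 61.3]
0.38 [500.8, 176.0, 138.9, 76.9]
0.27 [398.3, 323.8, 29.7, 19.7]
[0.48523057 0.01180466 0.085     ] [-0.0677 -0.0083  0.09  ] [0.49844238 0.07875943 0.21995274]
tri [0.48393399 0.00311793 0.06488786]
```

View pics/c2.png

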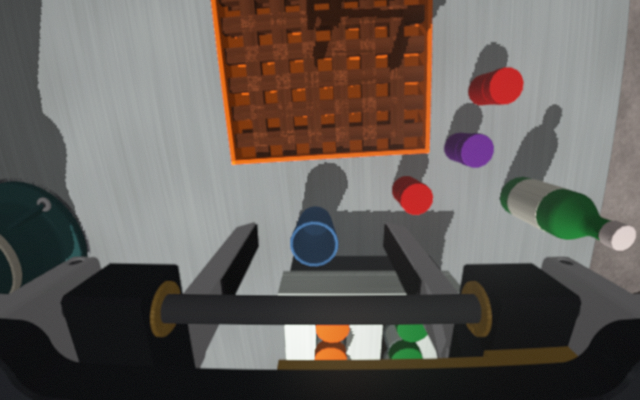

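The view shows the rack empty of jars and the cup rim centred at (314,243).

Run:
```python
from h import *
import pickle
s=snap('wrist')
p=atz(s,(314.3,243.3),.085); print(p,'tri',tri([(pickle.load(open('c1.pkl','rb')),(312.9,147.4)),(s,(314.3,243.3))]))
print(mv(.4845,.0048,.052))
for q in((235,163),(428,152)): print(atz(s,q,.045).round(3))
```

```text
[0.48478388 0.00455579 0.085     ] tri [0.48466869 0.00504356 0.08605677]
[-0.0747 -0.0084  0.168 ]
[0.387 0.108 0.045]
[0.64  0.104 0.045]
```

Two views agree: the cup rim is 86 mm high at (0.4847, 0.0048).

Request:
servo_tool(
  commands=[-0.074, -0.008, 0, 0, 0, 0, 0.085, -0.074, -0.008, 0.03, 0, 0, 0, 0.085, -0.074, -0.008, 0.06, 0, 0, 0, 0.085, -0.074, -0.008, 0.11, 0, 0, 0, 0.085, -0.074, -0.008, 0.15, 0, 0, 0, 0.085, -0.074, -0.008, 0.168, 0, 0, 0, 0.085, -0.074, -0.008, 0.168, 0, 0, 0, 0.085],
)

```text
time: 50.85
tool_pos: [0.4843, 0.0065, 0.0514]
ee_rot: [-3.139, 0.0, 1.499]
wrist_force: [-0.3, -0.0, -0.2]
width: 0.0848
finger_force: 0.0
```

Request:
servo_tool(
  commands=[0, 0, 0, 0, 0, 0, 0.045, 0, 0, 0, 0, 0, 0, 0.045, 0, 0, 0, 0, 0, 0, 0.045, 0, 0, 0, 0, 0, 0, 0.045, 0, 0, -0.05, 0, 0, 0, 0.045, 0, 0, -0.1, 0, 0, 0, 0.045, 0, 0, -0.13, 0, 0, 0, 0.045, 0, 0, -0.13, 0, 0, 0, 0.045],
)

```text
time: 51.85
tool_pos: [0.4865, 0.0071, 0.1845]
ee_rot: [3.136, 0.0, 1.5]
wrist_force: [0.2, 0.2, -2.5]
width: 0.0599
finger_force: 29.8
```

Run:
```python
from h import *
print(T_tool()[:3,3],mv(.515,.235,.064))
```

```text
[0.48651547 0.00705734 0.18451727] [0.2294 0.0117 0.1205]
```

Request:
servo_tool(
  commands=[0.23, 0.012, 0, 0, 0, 0, 0.045, 0.23, 0.012, 0, 0, 0, 0, 0.045, 0.23, 0.012, 0, 0, 0, 0, 0.045, 0.23, 0.012, 0, 0, 0, 0, 0.045, 0.23, 0.012, 0, 0, 0, 0, 0.045, 0.23, 0.012, 0.04, 0, 0, 0, 0.045, 0.23, 0.012, 0.08, 0, 0, 0, 0.045, 0.23, 0.012, 0.105, 0, 0, 0, 0.045, 0.23, 0.012, 0.117, 0, 0, 0, 0.045, 0.23, 0.012, 0.117, 0, 0, 0, 0.045],
)

```text
time: 53.1
tool_pos: [0.5127, 0.2347, 0.0647]
ee_rot: [-3.141, 0.001, 1.499]
wrist_force: [-0.6, 0.2, -1.5]
width: 0.0595
finger_force: 29.9
```

Request:
servo_tool(
  commands=[0, 0, 0.002, 0, 0, 0, 0.045, 0, 0, 0.002, 0, 0, 0, 0.045],
)

```text
time: 53.35
tool_pos: [0.5134, 0.2354, 0.0639]
ee_rot: [3.141, 0.0, 1.5]
wrist_force: [-1.4, -1.0, 2.6]
width: 0.0593
finger_force: 29.9
```

Request:
servo_tool(
  commands=[0, 0, 0, 0, 0, 0, 0.085, 0, 0, 0, 0, 0, 0, 0.085, 0, 0, 0, 0, 0, 0, 0.085, 0, 0, 0, 0, 0, 0, 0.085, 0, 0, -0.04, 0, 0, 0, 0.085, 0, 0, -0.09, 0, 0, 0, 0.085, 0, 0, -0.14, 0, 0, 0, 0.085, 0, 0, -0.2, 0, 0, 0, 0.085, 0, 0, -0.23, 0, 0, 0, 0.085, -0.05, 0, -0.23, 0, 0, 0, 0.085],
)

```text
time: 54.6
tool_pos: [0.5109, 0.1877, 0.2966]
ee_rot: [3.135, -0.003, 1.505]
wrist_force: [-0.2, -1.1, -0.2]
width: 0.0851
finger_force: 0.0
```

Request:
servo_tool(
  commands=[-0.06, 0, 0, 0, 0, 0, 0.085, -0.1, 0, 0, 0, 0, 0, 0.085, -0.1, 0, 0, 0, 0, 0, 0.085, -0.1, 0, 0, 0, 0, 0, 0.085],
)

```text
time: 55.1
tool_pos: [0.5026, 0.0866, 0.2931]
ee_rot: [3.142, -0.001, 1.5]
wrist_force: [-0.4, 0.1, -0.0]
width: 0.0848
finger_force: 0.0
```

Run:
```python
from h import *
s=snap('wrist'); cv2.imwrite('pics/f1.png',s['img']); c=cup(s); print(c, T_tool()[:3,3], atz(s,c[0][0],.095))
t=snap('top'); lids(t,lo=100); cv2.imwrite('pics/f2.png',cv2.resize(t['img'][130:300,150:500],None,fx=2,fy=2))
```

```text
[(array([319.4,  61.7]), array([ 296,   42,   48,   51, 1103], dtype=int32)), (array([321.3,  79.1]), array([316,  74,  12,  11, 111], dtype=int32))] [0.50262648 0.08703722 0.29307128] [0.51138715 0.23502789 0.095     ]
green shelf [374.8 197.8] [ 0.596  -0.1565] along 0.0527 across -0.0012 670
green shelf [412.7 200.6] [ 0.589  -0.2603] along 0.1567 across -0.0006 213
orange rack [194.1 253.9] [0.4398 0.3467] 392
orange shelf [353.2 232.9] [ 0.5    -0.0975] along 0.0005 across -0.0006 215
orange shelf [372.  234.7] [ 0.4953 -0.1481] along 0.0514 across -0.0016 215
orange shelf [391.  235.5] [ 0.4934 -0.1996] along 0.1028 across 0.0002 221
orange shelf [409.9 236.7] [ 0.4905 -0.2509] along 0.1543 across 0.0011 220
orange shelf [428.4 238. ] [ 0.4872 -0.3012] along 0.2047 across 0.0014 207
```

View pics/f1.png

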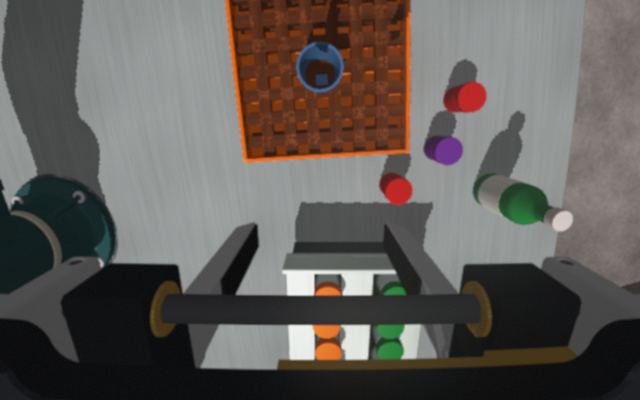

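View pics/f2.png

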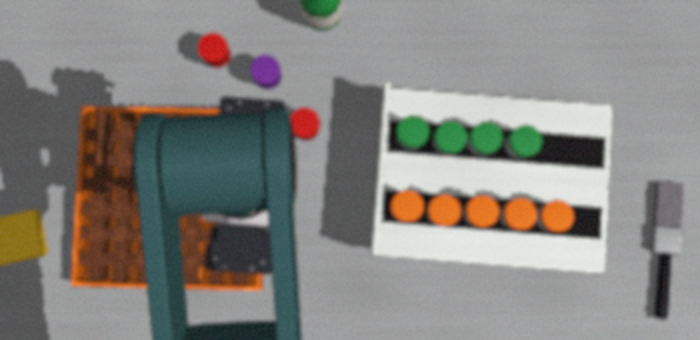

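The wrist view shows the cup standing upright mid-rack at (320,67). The enlarged top crop shows 4 green lids and 5 orange lids in straight, gap-free rows, with the soap, sponge and brush untouched. The gripper is clear of everything.

```bash
python3 -c "
from bench import close_job; print(close_job())"
```

```text
the job is handed in; nothing more can be done
None
```

The job is handed in: 3 green and 4 orange jars stand in line behind their head jars, one knocked-aside orange jar was put back, and the cup stands upright in the emptied rack (final camera check looked right; no verdict was returned).

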